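# Set the levelling foot of a bench incubator down on its load plate

### The arm

A 6-joint arm with a two-finger parallel gripper is mounted at the origin on the work surface. World frame = base frame: x ahead of the robot, y to its left, z up, the work surface at z = 0. Lengths are in m, angles in rad, forces in N, time in s.
With the tool pointing down it reaches from about 0.25 to 0.775 m from the base axis. Payload 4 kg.
Tool frame: the origin (TCP) lies midway between the tips of the shut fingers; the grasp point (between the pads) lies robot.tcp_to_grasp behind it (robot.tcp_to_grasp is the distance from the TCP to the grasp point, in m); y points along the fingers, x is the direction in which the jaws open and shut, and the axes are right-handed (so a half turn about y gives the same grasp; the last joint's range is limited). The gripper opens to 94 mm and grips with 3 to 60 N. Pads are 16 mm wide; open, the fingers measure 119 mm over their backs; the gripper's body (75 mm by 177 mm) begins 78 mm behind the grasp point.
Start: joints at [-0.103, 0.087, 1.371, -0, 1.684, -0.103], TCP at [0.55, -0, 0.206] pointing down, gripper open.
Joint ranges: [-3.1, 3.1], [-0.76, 2.03], [0.27, 2.55], [-1.08, 4.22], [0.17, 2.65], [-2.57, 2.57]. Speed limits (rad/s): [2.79, 2.79, 3.14, 3.14, 3.14, 3.14].

### API

Orientations are given as [roll, pitch, yaw] about the fixed x, y, z axes, in that order (R = Rz(yaw) Ry(pitch) Rx(roll)).
In Python, from bench import robot gives the robot as it stands.
- The arm moves only by the tool arm_command, never from a script. Its argument "series" is text: rows parted by semicolons, each of 7 numbers parted by spaces: the turn, a rotation vector about the tool's x, y, z in rad, then the shift along the tool's x, y, z in m, then the finger opening in m, from 0 to 0.094. A call has 1 to 12 rows; each row shifts and turns the pose as measured when the row begins, along the tool's axes as they then stand; what a row does not reach is not made up. A row lasts 1/10 s, in which the tool goes at most 50 mm and 8.59 degrees, less where a joint would pass 70% of its speed; a pose out of reach is approached as far as the arm can. A call with a gripper value outside its range is refused whole. The fingers move at their own pace and stop on an object; the grip force is fixed at half the most. Time passes only in rows, so rows that do not move let the fingers close. It gives the time, the measured TCP pose, the force and the opening at its end, in the units of the state.
- robot.get_obs(): the state, without advancing time (a new reading comes with each control period).
- robot.snapshot(name): name is "scene" or "side" or "wrist"; returns the picture (420x560x3 uint8, blue, green, red); there is no depth.
- robot.camera_params(name): a dict with "fx", "fy", "cx", "cy" (pixels), "extrinsics" (4x4, takes a point from camera to world coordinates). Camera axes: x right, y up, looking along -z (the intrinsics and any distortion apply to the point x, -y, -z); pixel columns grow to the right and rows downward; lengths in m; the calibration is good to about 2 mm. A picture is of the moment at which its call begins: read the wrist's pose just before it. camera_params takes no time and is no camera call; for the wrist camera it gives the pose at the moment of the call.
- robot.close_job(): hands the job in, once; it reports no verdict.
Trained networks look in the newest picture that a camera, given by its name, has taken for a name from the list of things; names that differ only in an ending like _2 or _b are one class to them, and where a whole thing is asked for, a point or a joint stands for the part that bears it (a point fixed in the world has none). Each returns a list of dicts, best first, with "score" (0 to 1); they miss things now and then, are a little off and sometimes report something else, mostly with a low value. They report only what shows in the picture. A call takes as long as a camera call.
- robot.spot_in(camera, target): "centre" ([x, y, z] in m, in the coordinates of the camera as it stood for that picture, good to about 4 mm: the middle of the surface that is visible of it).
The state is a dict: "time": time; "joint_positions": joint angles; "qvel": joint speeds; "joint_torque": joint torques, N m; "tool_pos": TCP position; "ee_rot": TCP orientation; "wrist_force": force on the tool from outside, world axes, zero at the start; "wrist_torque": the same for the moment, N m; "width": finger opening in m.
Only numpy, scipy, OpenCV 4.12 (cv2) and the standard library are available. Lean on these libraries where they do the work, as an engineer would, in place of code of your own. Each camera call takes 0.05 s, during which the arm holds its last target.

### The job

The outrigger foot of the block incubator hangs clear of the worktop: move the load plate by its blue tab so that it lies flat on the worktop with its yellow ring centred under the foot, while the foot is still clear of it. Then turn the red crank handle clockwise, as seen from above, until the foot just bears lightly on the plate: stop when you feel the crank getting heavier, never screw it down hard. Let go, and leave the other things on the worktop standing where they are.

Things in the scene. Friction and masses are not known exactly. Their poses are not given: they have to be found in the camera images.
- incubator: White incubator, fixed. Origin on the vertical screw axis, 0 to 3 mm above the worktop; z up. Housing: x -110 to 110, y 65 to 265 mm, top z 107. An aluminium lug (46 mm wide along x, underside z 55 mm) reaches from it to y -20 mm and holds the screw in a brass bush of 32 mm diameter, top z 82.
- foot_screw: Screw with a levelling foot below and a crank on top. Origin: on the axis, at the rod's lower end. Clockwise from above lowers it, 8 mm a turn, 22 mm at most; friction holds it where left (under 1 N at the handle turns it freely). Crank arm: 16 mm wide, its top 108 mm above the origin, along this body's -x to 48 mm from the axis. Rod 12 mm diameter.
- rod_end (a point): Lower end of the rod, on the screw axis. The clip-on rubber sole (48 mm diameter) has its underside 0 to 3 mm below this point: how far differs each time and is not measured. It starts 6 to 19 mm above plate-top height. The sole turns with the screw: bearing on the plate it rubs, and while turning the handle drags 0.4 to 0.7 N more per newton of foot load. 35 degrees past touch is over 10 N.
- handle_mid (a point): Middle of the upright red crank handle: a sleeve of 18 mm diameter (22 mm at its top rim), 40 mm high, spinning freely on its pin 40 mm from the screw axis (along -x of foot_screw). The point is 22 mm above the sleeve's lower end and 132 mm above the rod's lower end. It goes round with the crank and down with the screw; pinch it from above. Held still, part of its drag fades.
- load_plate: Loose aluminium load plate, 0.3 kg, lying on the worktop. Origin: centre of the underside of its square end (64 x 64 mm, 8 mm thick; yellow ring of 56 mm diameter on the top). A bar 14 mm wide and 8 mm thick runs from it along the plate's -y to y -144 mm and carries an upright blue tab (14 mm wide along x, 38 mm long along y from y -106 to -144 mm, top 48 mm above the worktop). z up.
- seat (a point): Centre of the yellow ring on the plate's top face, 8 mm above the plate's underside.
- tab (a point): Where to grip the blue tab across its 14 mm width (plate x): 125 mm from the plate's origin along plate -y, 30 mm above the plate's underside.
- jar_a: Clear specimen jar with red cap, 60 mm diameter, 75 mm high, loose bystander. Origin: centre of its underside.
- jar_b: Another such jar, loose bystander. Origin: centre of its underside.
- reagent_bottle: Glass bottle with blue cap, 84 mm diameter, 200 mm high, loose bystander. Origin: centre of its underside.
- tube_rack: Red tube rack, 100 x 200 x 36 mm, loose bystander. Origin: centre of its underside.
- beaker: White beaker, 70 mm diameter, 90 mm high, loose bystander. Origin: centre of its underside.
- spanner: Steel spanner, 150 mm long, lying flat, loose bystander. Origin: centre of its underside.

How it is judged:
By the outcome, as a careful person would: the job done as asked, in the order asked, and still so for the second after the job is handed in, with the robot touching nothing.
It also fails if it takes over 72 s, if anything falls off the work surface, if the arm or the gripper's body presses on something with over 40 N, if the wrist force passes 120 N, or if a joint passes its speed limit or range.

## Working session

There is one attempt and no reset: what is moved stays moved. The work goes in short steps, Python scripts to look and compute and a tool call to move; the robot and the scene stay as the last step left them, time stands still between calls to the robot, and variables do not carry over. Pictures are saved under pics/ and viewed, and the job is handed in when it is done.

Besides the shell and the picture viewer there is one more tool, called after "Emit:" by a JSON object that holds its "api" and its "payload". arm_command: Moves the arm, as the interface text tells. Its arguments: {"type":"object","properties":{"series":{"type":"string"}},"required":["series"]}

```bash
mkdir -p pics; ls; cat > h.py <<'E'
import numpy as np,cv2
from bench import robot
from scipy.spatial.transform import Rotation as R
def snap(c,f):
    o=robot.get_obs(); P=robot.camera_params(c); im=robot.snapshot(c); cv2.imwrite('pics/'+f+'.png',im); return im,P
def w(P,c): return (np.array(P['extrinsics'])@np.r_[c,1])[:3]
def proj(P,p):
    q=np.linalg.inv(np.array(P['extrinsics']))@np.r_[p,1]
    return P['cx']+P['fx']*q[0]/-q[2], P['cy']-P['fy']*q[1]/-q[2]
def ray(P,u,v,z):
    E=np.array(P['extrinsics']); d=E[:3,:3]@np.array([(u-P['cx'])/P['fx'],-(v-P['cy'])/P['fy'],-1]); t=(z-E[2,3])/d[2]; return E[:3,3]+t*d
E
python3 - <<'E'
from h import *
np.set_printoptions(precision=4,suppress=True)
o=robot.get_obs(); print(o, robot.tcp_to_grasp)
for c in['scene','side','wrist']:
    im,P=snap(c,c+'0'); print(c,P['fx'],P.keys(),np.array(P['extrinsics'])[:3])
    for t in['load_plate','seat','tab','foot_screw','rod_end','handle_mid','incubator']:
        for d in robot.spot_in(c,t)[:2]: print(t,round(d['score'],2),w(P,d['centre']))
E
```

```text
pics
{'time': 0.0, 'joint_positions': array([-0.1031,  0.088 ,  1.3722,  0.    ,  1.6836, -0.1031]), 'qvel': array([ 0.0003, -0.0029, -0.0012,  0.0016, -0.0002, -0.0002]), 'joint_torque': array([  0.0013, -34.0183, -30.2424,   0.0718,   0.033 ,  -0.0001]), 'tool_pos': array([0.5494, 0.0001, 0.2043]), 'ee_rot': array([-1.5705,  0.0022,  0.    ]), 'wrist_force': array([ 0.6225, -0.6039,  0.6016]), 'wrist_torque': array([0.0411, 0.0396, 0.0122]), 'width': 0.09412671276831273} 0.0188
scene 476.3015506231646 dict_keys(['fx', 'fy', 'cx', 'cy', 'extrinsics']) [[ 0.4408 -0.5287  0.7254  1.367 ]
 [ 0.8976  0.2591 -0.3566 -0.5561]
 [ 0.0006  0.8083  0.5888  0.7624]]
load_plate 0.63 [ 0.5043 -0.2533  0.0069]
load_plate 0.25 [ 0.5763 -0.0151  0.1203]
seat 0.71 [ 0.5011 -0.2469  0.0082]
seat 0.71 [ 0.7923 -0.1999  0.0534]
tab 0.7 [ 0.5057 -0.2513  0.0061]
foot_screw 0.64 [ 0.5809 -0.0106  0.122 ]
rod_end 0.82 [ 0.5772 -0.0146  0.1234]
rod_end 0.7 [ 0.6087 -0.0092  0.159 ]
incubator 0.84 [0.5988 0.1084 0.0974]
side 517.4136703529474 dict_keys(['fx', 'fy', 'cx', 'cy', 'extrinsics']) [[-0.9943  0.03
[... 256 characters left out ...]
[0.5878 0.0007 0.1333]
rod_end 0.98 [0.5841 0.0005 0.1309]
rod_end 0.32 [ 0.7253 -0.2989  0.0806]
handle_mid 0.54 [ 0.5001 -0.2373  0.0043]
handle_mid 0.48 [0.6036 0.0011 0.1612]
incubator 0.7 [0.5427 0.2103 0.0983]
wrist 316.2722658230604 dict_keys(['fx', 'fy', 'cx', 'cy', 'extrinsics']) [[ 1.      0.0015 -0.0006  0.5507]
 [-0.0013  0.966   0.2584  0.0754]
 [ 0.0009 -0.2584  0.966   0.3857]]
load_plate 0.68 [ 0.5033 -0.2536  0.0066]
seat 0.62 [ 0.5064 -0.2533  0.0067]
tab 0.61 [ 0.5065 -0.2542  0.004 ]
tab 0.25 [ 0.7703 -0.1601  0.0171]
foot_screw 0.65 [0.5857 0.0005 0.1306]
rod_end 0.91 [ 0.5856 -0.0082  0.1322]
handle_mid 0.85 [ 0.6008 -0.0004  0.1677]
incubator 0.7 [0.5525 0.1116 0.0951]
```

View pictures.

View pics/scene0.png

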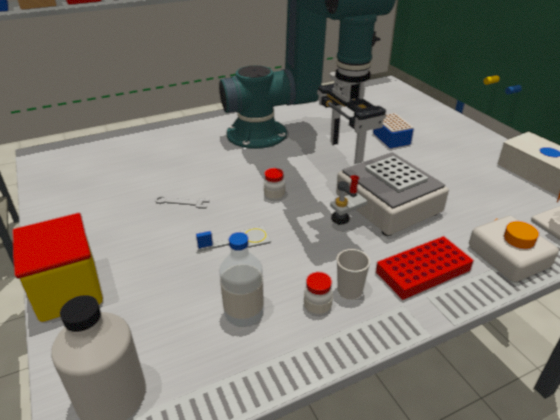

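View pics/side0.png

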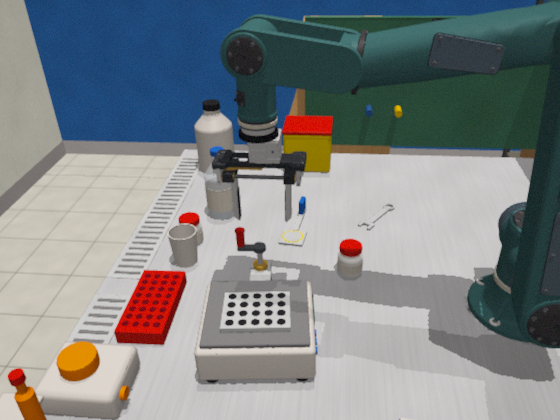

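View pics/wrist0.png

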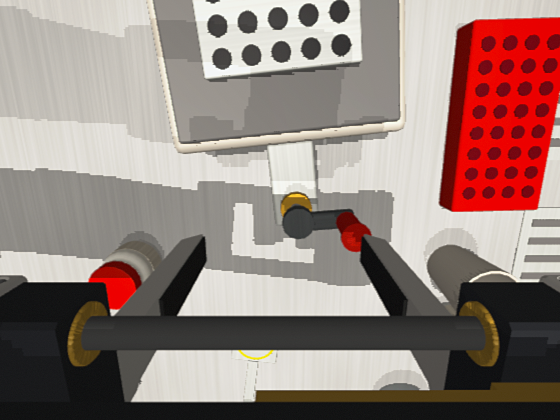

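```bash
python3 - <<'E'
import cv2,numpy as np
a=cv2.imread('pics/scene0.png')[150:270,170:370]; b=cv2.imread('pics/side0.png')[185:285,215:365]
cv2.imwrite('pics/z1.png',np.vstack([cv2.resize(a,(600,360),interpolation=cv2.INTER_CUBIC)]))
cv2.imwrite('pics/z2.png',cv2.resize(b,(750,500),interpolation=cv2.INTER_CUBIC))
E
```

```text
(no output)
```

View pics/z1.png

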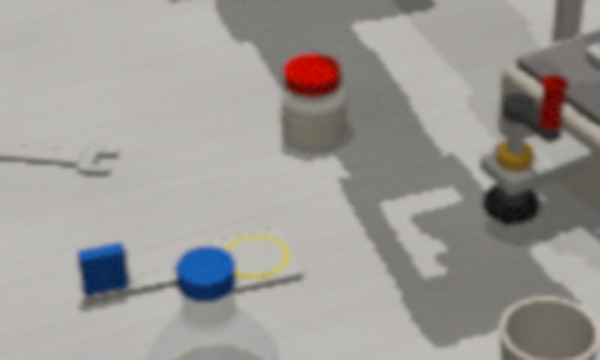

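View pics/z2.png

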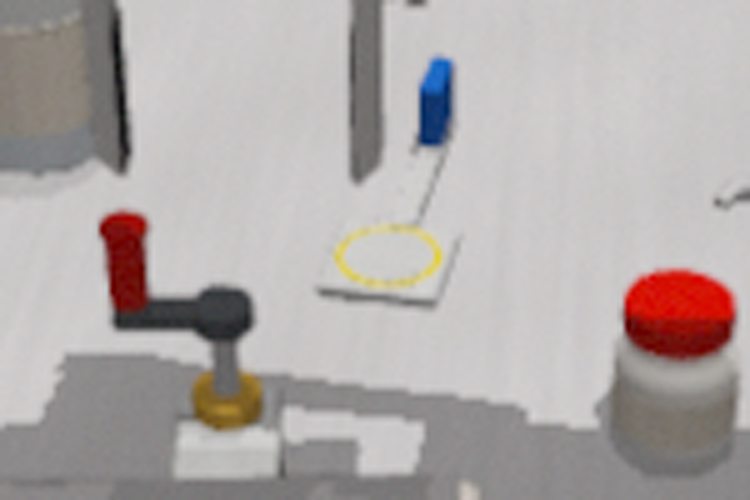

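```bash
python3 - <<'E'
from h import *
np.set_printoptions(precision=4,suppress=True)
S=robot.camera_params('scene');D=robot.camera_params('side');W=robot.camera_params('wrist')
def tri(obs):
    A=[];b=[]
    for P,u,v in obs:
        E=np.array(P['extrinsics']);d=E[:3,:3]@np.array([(u-P['cx'])/P['fx'],-(v-P['cy'])/P['fy'],-1]);d/=np.linalg.norm(d)
        M=np.eye(3)-np.outer(d,d);A.append(M);b.append(M@E[:3,3])
    return np.linalg.lstsq(np.vstack(A),np.hstack(b),rcond=None)[0]
print('seat',ray(S,256,235.3,.008),ray(D,292.8,236.2,.008))
print('tab',ray(S,204,233,.048),ray(D,303,197.8,.048))
print('bushtop',ray(S,341.7,200,.0835),ray(D,260.6,262.6,.0835))
print('hub',tri([(S,170+519/3,150+103/3),(D,215+228/5,185+300/5),(W,298,219)]))
print('handletop',tri([(S,170+554/3,150+79/3),(D,215+124/5,185+218/5),(W,354,240)]))
print('handlebot',tri([(S,170+549/3,150+128/3),(D,215+131/5,185+310/5)]))
print('jar',ray(D,215+678/5,185+290/5,.075),ray(S,170+312/3,150+70/3,.075))
print('footbottom',tri([(S,170+512/3,150+205/3)]*1+[(S,170+512/3,150+205/3)]), ray(S,170+512/3,150+210/3,.02))
E
```

```text
seat [ 0.5135 -0.2199  0.008 ] [ 0.5106 -0.2248  0.008 ]
tab [ 0.4967 -0.3448  0.048 ] [ 0.4933 -0.3574  0.048 ]
bushtop [ 0.5663 -0.0096  0.0835] [ 0.5619 -0.0098  0.0835]
hub [ 0.5622 -0.0076  0.1293]
handletop [ 0.6025 -0.0064  0.1736]
handlebot [ 0.6024 -0.005   0.1269]
jar [ 0.3628 -0.111   0.075 ] [ 0.3683 -0.1019  0.075 ]
footbottom [ 0.3089  0.1681 -0.2107] [ 0.5658 -0.0073  0.02  ]
```

```bash
python3 - <<'E'
from h import *
np.set_printoptions(precision=3,suppress=True)
for c in['scene','side']:
    im,P=snap(c,c+'1')
    for t in['reagent_bottle','beaker','jar_a','spanner']:
        for d in robot.spot_in(c,t)[:3]: print(c,t,round(d['score'],2),w(P,d['centre']))
S=P
S=robot.camera_params('scene')
print(ray(S,239,242,.2))
E
```

```text
scene reagent_bottle 0.89 [ 0.748 -0.349  0.113]
scene beaker 0.86 [ 0.776 -0.108  0.065]
scene jar_a 0.81 [ 0.384 -0.112  0.05 ]
scene spanner 0.7 [ 0.29  -0.343  0.009]
scene spanner 0.28 [0.806 0.062 0.032]
side reagent_bottle 0.96 [ 0.724 -0.3    0.079]
side beaker 0.58 [ 0.762 -0.084  0.066]
side beaker 0.32 [ 0.501 -0.239  0.007]
side jar_a 0.82 [ 0.753 -0.183  0.076]
side jar_a 0.68 [ 0.362 -0.082  0.051]
side spanner 0.75 [ 0.29  -0.333  0.01 ]
[ 0.735 -0.341  0.2  ]
```

Emit:
{"api": "arm_command", "payload": {"series": "0 0 0 0 -0.02 -0.05 0.05; 0 0 -0.065 -0.01 -0.02 -0.05 0.05; 0 0 -0.065 -0.015 0 -0.05 0.05; 0 0 0 -0.015 0 -0.05 0.05; 0 0 0 -0.015 0 -0.04 0.05; 0 0 0 0 0 0 0.05"}}

```text
time: 2.3
tool_pos: [0.4963, -0.2375, 0.2388]
ee_rot: [-1.574, -0.134, 0.007]
wrist_force: [-0.2, 0.5, 0.1]
width: 0.0509
```

Emit:
{"api": "arm_command", "payload": {"series": "0 0 0.134 0 0 0 0.05; 0 0.13 0 0 0 0 0.05; 0 0 0 0 0 0 0.05"}}

```text
time: 2.6
tool_pos: [0.4939, -0.2375, 0.235]
ee_rot: [-1.57, 0.012, -0.132]
wrist_force: [0.5, 0.8, 0.0]
width: 0.05
```

```bash
python3 - <<'E'
from h import *
np.set_printoptions(precision=4,suppress=True)
o=robot.get_obs(); print(o['time'],o['tool_pos'],o['ee_rot'])
im,P=snap('wrist','w2'); print(np.array(P['extrinsics']))
for t in['load_plate','seat','tab']:
    for d in robot.spot_in('wrist',t)[:2]: print(t,round(d['score'],2),w(P,d['centre']))
E
```

```text
2.6 [ 0.4939 -0.2375  0.235 ] [-1.5701  0.0118 -0.1317]
[[ 0.9911  0.1253  0.0448  0.5065]
 [-0.1326  0.9581  0.2539 -0.1632]
 [-0.0111 -0.2576  0.9662  0.4152]
 [ 0.      0.      0.      1.    ]]
load_plate 0.66 [ 0.5036 -0.2352  0.009 ]
load_plate 0.22 [ 0.3075 -0.3133  0.0105]
seat 0.9 [ 0.5062 -0.2356  0.0099]
tab 0.86 [ 0.5049 -0.2326  0.0067]
```

View pics/w2.png

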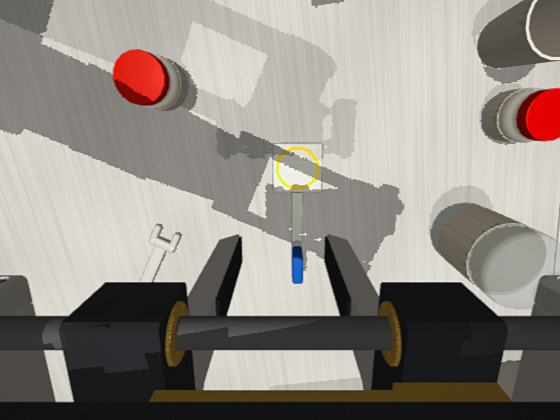

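```bash
python3 - <<'E'
from h import *
np.set_printoptions(precision=4,suppress=True)
P=robot.camera_params('wrist')
im=cv2.imread('pics/w2.png').astype(int)
y=(im[...,2]>180)&(im[...,1]>150)&(im[...,0]<110); v,u=np.nonzero(y); m=(v<200)&(u<330);print('ring',u[m].min(),u[m].max(),v[m].min(),v[m].max())
su,sv=(u[m].min()+u[m].max())/2,(v[m].min()+v[m].max())/2
b=(im[...,0]>120)&(im[...,2]<90)&(im[...,1]<140); v,u=np.nonzero(b); m=(v>230)&(v<300)&(u>280)&(u<315)
print('blue',u[m].min(),u[m].max(),v[m].min(),v[m].max())
s=ray(P,su,sv,.008); print('seat',s)
a=ray(P,298,v[m].max(),.048);print('tab far top',a,np.linalg.norm((a-s)[:2]), np.arctan2((a-s)[0],-(a-s)[1]))
for k in(144,125): 
  d=(a-s)[:2]/np.linalg.norm((a-s)[:2]); print(k, s[:2]+d*k/1000)
cv2.imwrite('pics/z3.png',cv2.resize(im[130:300,260:340].astype(np.uint8),(280,595),interpolation=cv2.INTER_CUBIC))
E
```

```text
ring 276 318 147 189
blue 292 302 257 283
seat [ 0.5122 -0.2231  0.008 ]
tab far top [ 0.4951 -0.365   0.048 ] 0.14291166199367433 -0.12015956646415678
144 [ 0.495  -0.3661]
125 [ 0.4973 -0.3472]
```

View pics/z3.png

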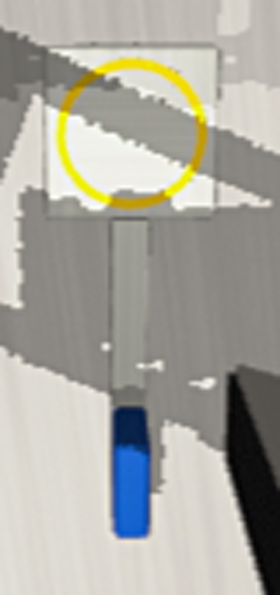

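Emit:
{"api": "arm_command", "payload": {"series": "0 0 -0.012 0.006 0.03 -0.036 0.05; 0 0 0 0.006 0.03 -0.036 0.05; 0 0 0 0.0055 0.03 -0.036 0.05; 0 0 0 0 0.03 0 0.05; 0 0 0 0 0.03 0 0.05; 0 0 0 0 0 0 0.05"}}

```text
time: 3.4
tool_pos: [0.5008, -0.3504, 0.09]
ee_rot: [-1.578, -0.019, -0.118]
wrist_force: [-0.9, 0.2, -0.3]
width: 0.0504
```

```bash
python3 - <<'E'
from h import *
np.set_printoptions(precision=4,suppress=True)
o=robot.get_obs(); print(o['time'],o['tool_pos'],o['ee_rot'])
im,P=snap('wrist','w3')
cv2.imwrite('pics/z4.png',im[100:])
E
```

```text
3.4 [ 0.5008 -0.3504  0.09  ] [-1.5782 -0.0187 -0.118 ]
```

View pics/w3.png

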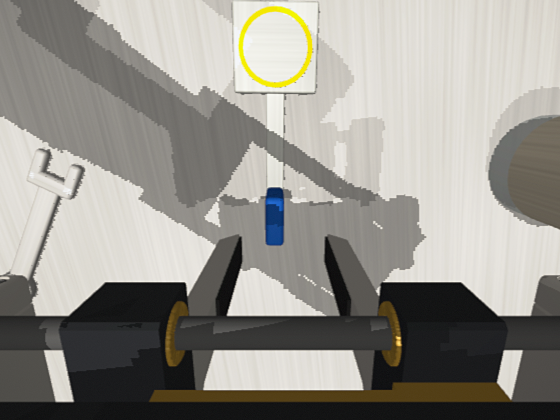

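Emit:
{"api": "arm_command", "payload": {"series": "0.007 0.014 0.019 -0.002 0.02 0.001 0.05; 0 0 0 -0.002 0.02 0.001 0.05; 0 0 0 0 0.02 0 0.05; 0 0 0 0 0 0 0.05"}}

```text
time: 3.85
tool_pos: [0.5036, -0.3509, 0.039]
ee_rot: [-1.581, -0.015, -0.131]
wrist_force: [-0.5, -0.0, 0.5]
width: 0.0499
```

```bash
python3 - <<'E'
from h import *
np.set_printoptions(precision=4,suppress=True)
o=robot.get_obs(); print(o['time'],o['tool_pos'],o['ee_rot'])
im,P=snap('wrist','w4')
E
```

```text
3.85 [ 0.5036 -0.3509  0.039 ] [-1.5808 -0.0147 -0.1306]
```

View pics/w4.png

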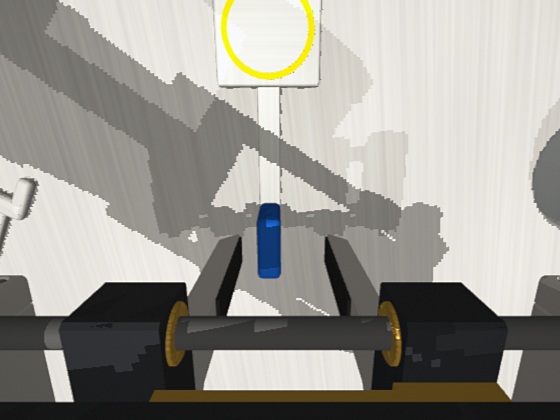

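Emit:
{"api": "arm_command", "payload": {"series": "0.01 0 0.015 -0.007 0 0.003 0.05; 0 0 0 0 0 0 0.05"}}

```text
time: 4.1
tool_pos: [0.4995, -0.3484, 0.0444]
ee_rot: [-1.575, -0.006, -0.13]
wrist_force: [-0.4, 0.8, 0.3]
width: 0.0499
```

```bash
python3 - <<'E'
from h import *
np.set_printoptions(precision=4,suppress=True)
for i in range(3):
  o=robot.get_obs(); print(o['time'],o['tool_pos'],o['ee_rot'])
E
```

```text
4.1 [ 0.4995 -0.3484  0.0444] [-1.5746 -0.0059 -0.1298]
4.1 [ 0.4995 -0.3484  0.0444] [-1.5746 -0.0059 -0.1298]
4.1 [ 0.4995 -0.3484  0.0444] [-1.5746 -0.0059 -0.1298]
```

Emit:
{"api": "arm_command", "payload": {"series": "0 0 0.006 -0.003 0.015 0.001 0.05; 0 0 0 0 0.012 0 0.05; 0 0 0 0 0 0 0.05"}}

```text
time: 4.4
tool_pos: [0.4979, -0.3481, 0.0183]
ee_rot: [-1.578, -0.004, -0.13]
wrist_force: [-0.2, -0.2, -0.2]
width: 0.0498
```

```bash
python3 - <<'E'
from h import *
np.set_printoptions(precision=4,suppress=True)
o=robot.get_obs(); print(o['time'],o['tool_pos'],o['ee_rot'])
im,P=snap('wrist','w5')
E
```

```text
4.4 [ 0.4979 -0.3481  0.0183] [-1.5775 -0.0038 -0.1298]
```

View pics/w5.png

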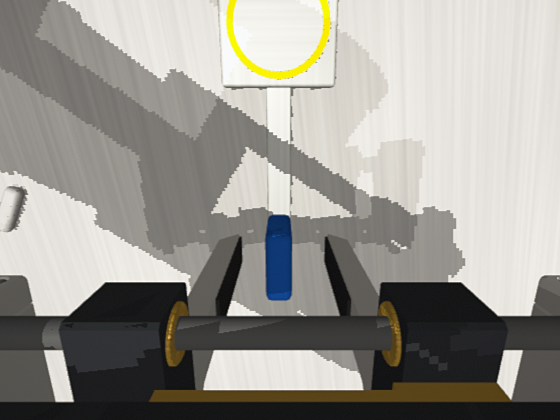

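Emit:
{"api": "arm_command", "payload": {"series": "0.007 0 0.004 0 0.006 0 0.05; 0 0 0 0 0 0 0.012; 0 0 0 0 0 0 0.005; 0 0 0 0 0 0 0.005; 0 0 0 0 0 0 0.005; 0 0 0 0 0 0 0.005"}}

```text
time: 5.05
tool_pos: [0.4981, -0.3487, 0.0125]
ee_rot: [-1.571, 0.0, -0.13]
wrist_force: [-3.8, 1.0, -1.0]
width: 0.0136
```

Emit:
{"api": "arm_command", "payload": {"series": "0 0 0 0 -0.006 0 0.005; 0 0 0 0 -0.002 0.01 0.005; 0 0 0 0.004 0 0.025 0.005; 0 0 0 0.004 0 0.03 0.005; 0 0 0 0.004 0 0.03 0.005; 0 0 0 0.004 0 0.03 0.005; 0 0 0 0 0 0.01 0.005; 0 0 0 0 0 0 0.005"}}

```text
time: 5.85
tool_pos: [0.5313, -0.2093, 0.0202]
ee_rot: [-1.569, 0.002, -0.131]
wrist_force: [0.4, -0.9, -1.7]
width: 0.0138
```

```bash
python3 - <<'E'
from h import *
np.set_printoptions(precision=4,suppress=True)
o=robot.get_obs(); print(o['time'],o['tool_pos'],o['ee_rot'])
im,P=snap('wrist','w6'); np.save('P6.npy',P,allow_pickle=True)
im,P=snap('scene','s6');im2,P=snap('side','d6')
a=im[150:270,200:400]; b=im2[185:285,215:365]
cv2.imwrite('pics/z6.png',cv2.resize(a,(800,480),interpolation=cv2.INTER_CUBIC))
cv2.imwrite('pics/z7.png',cv2.resize(b,(750,500),interpolation=cv2.INTER_CUBIC))
E
```

```text
5.85 [ 0.5313 -0.2093  0.0202] [-1.5693  0.0023 -0.1312]
```

View pics/w6.png

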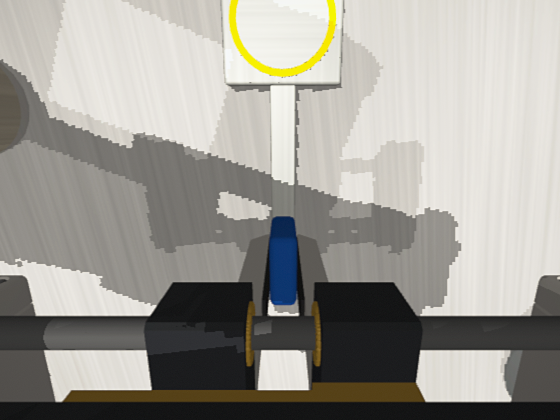

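View pics/z6.png

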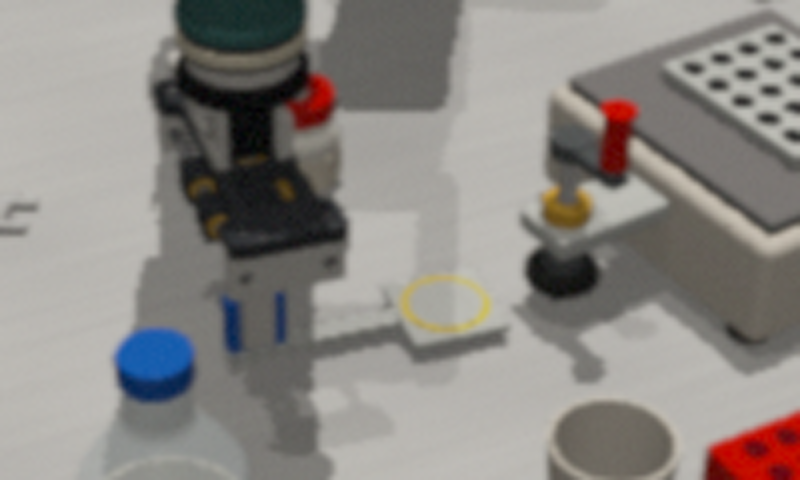

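View pics/z7.png

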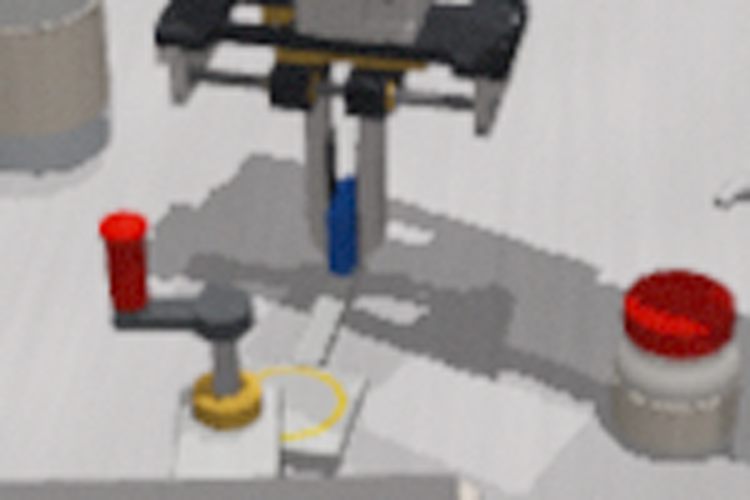

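```bash
python3 - <<'E'
from h import *
from scipy.optimize import least_squares
np.set_printoptions(precision=4,suppress=True)
S=robot.camera_params('scene');D=robot.camera_params('side')
W=dict(robot.camera_params('wrist'))
W['extrinsics']=np.array([[1,.0015,-.0006,.5507],[-.0013,.966,.2584,.0754],[.0009,-.2584,.966,.3857],[0,0,0,1]])
ob=[(S,341.75,200.5,'b'),(D,260.6,262.6,'b'),(S,343.4,184.3,'h'),(D,260,244.4,'h'),(S,354.75,177,'t'),(D,239.9,229,'t'),(W,297.5,220,'h'),(W,356,242,'t'),(W,296,204,'b')]
def pt(q,k):
    x,y,h,th=q
    return {'b':(x,y,.0835),'h':(x,y,h+.106),'t':(x+.04*np.cos(th),y+.04*np.sin(th),h+.150)}[k]
f=lambda q:np.hstack([np.array(proj(P,pt(q,k)))-(u,v) for P,u,v,k in ob])
r=least_squares(f,[.563,-.008,.022,0],loss='soft_l1');print(r.x);print(f(r.x).reshape(-1,2))
P6=np.load('P6.npy',allow_pickle=True).item()
for z in (.008,.014):print('ring S',z,ray(S,311.25,225.75,z))
x,y=r.x[:2]
for z in(.008,.015,.02,.025): print('sole px zoom',z,(np.array(proj(S,(x,y,z)))-(200,150))*4)
# side ring
for z in (.008,.014):print('ring D',z,ray(D,215+300/5,185+403/5,z))
E
```

```text
[ 0.5634 -0.006   0.023  -0.0614]
[[ 0.5824 -1.4755]
 [-0.9077  1.0082]
 [ 0.2487 -0.6421]
 [-1.3088  2.5583]
 [-1.4776 -0.5112]
 [-0.5688 -0.2481]
 [ 0.0912  0.059 ]
 [-0.0641 -0.2318]
 [-0.5189  2.1574]]
ring S 0.008 [ 0.5403 -0.0783  0.008 ]
ring S 0.014 [ 0.5469 -0.0821  0.014 ]
sole px zoom 0.008 [561.0948 292.2356]
sole px zoom 0.015 [561.8331 283.617 ]
sole px zoom 0.02 [562.3635 277.4251]
sole px zoom 0.025 [562.8964 271.2032]
ring D 0.008 [ 0.5426 -0.0971  0.008 ]
ring D 0.014 [ 0.5415 -0.0895  0.014 ]
```

Emit:
{"api": "arm_command", "payload": {"series": "0 0 0 0 0.004 0 0.005; 0 0 0 0.002 0 0.02 0.005; 0 0 0 0.002 0 0.02 0.005; 0 0 0 0.002 0 0.02 0.005; 0 0 0 0 0 0 0.005"}}

```text
time: 6.5
tool_pos: [0.5443, -0.1586, 0.0147]
ee_rot: [-1.572, 0.002, -0.145]
wrist_force: [-0.6, 0.4, -1.8]
width: 0.014
```

```bash
python3 - <<'E'
from h import *
np.set_printoptions(precision=4,suppress=True)
o=robot.get_obs(); p=o['tool_pos']; print(o['time'],p,o['ee_rot'],o['wrist_force'])
yaw=o['ee_rot'][2]
d=np.array([.5635,-.007])-(p[:2]+R.from_euler('z',yaw+.131).as_matrix()[:2,:2]@[.014,.1255]); c,s=np.cos(yaw),np.sin(yaw)
print(d,'tool x',d@[c,s],'tool z',d@[-s,c])
E
```

```text
6.5 [ 0.5443 -0.1586  0.0147] [-1.5725  0.0024 -0.1448] [-0.6201  0.3687 -1.7787]
[0.0035 0.0263] tool x -0.00035712522246896314 tool z 0.026522716658286635
```

Emit:
{"api": "arm_command", "payload": {"series": "0 -0.01 0 0 0 0.014 0.005; 0 0 0 0 0 0.013 0.005; 0 0 0 0 0 0 0.005"}}

```text
time: 6.8
tool_pos: [0.5477, -0.1327, 0.014]
ee_rot: [-1.573, 0.003, -0.138]
wrist_force: [1.0, 0.0, -2.1]
width: 0.014
```

```bash
python3 - <<'E'
from h import *
np.set_printoptions(precision=4,suppress=True)
o=robot.get_obs(); p=o['tool_pos']; print(o['time'],p,o['ee_rot'],o['wrist_force'])
yaw=o['ee_rot'][2]
d=np.array([.5635,-.007])-(p[:2]+R.from_euler('z',yaw+.131).as_matrix()[:2,:2]@[.014,.1255]); c,s=np.cos(yaw),np.sin(yaw)
print(d,'tool x',d@[c,s],'tool z',d@[-s,c])
im,P=snap('scene','s8');im2,P=snap('side','d8');im3,P=snap('wrist','w8')
cv2.imwrite('pics/z8.png',cv2.resize(im[160:260,260:400],(798,570),interpolation=cv2.INTER_CUBIC))
cv2.imwrite('pics/z9.png',cv2.resize(im2[205:305,215:355],(798,570),interpolation=cv2.INTER_CUBIC))
E
```

```text
6.8 [ 0.5477 -0.1327  0.014 ] [-1.5732  0.0033 -0.1376] [ 1.0156  0.011  -2.0963]
[0.001  0.0003] tool x 0.0009474619701032031 tool z 0.00040941477150169167
```

View pics/z8.png

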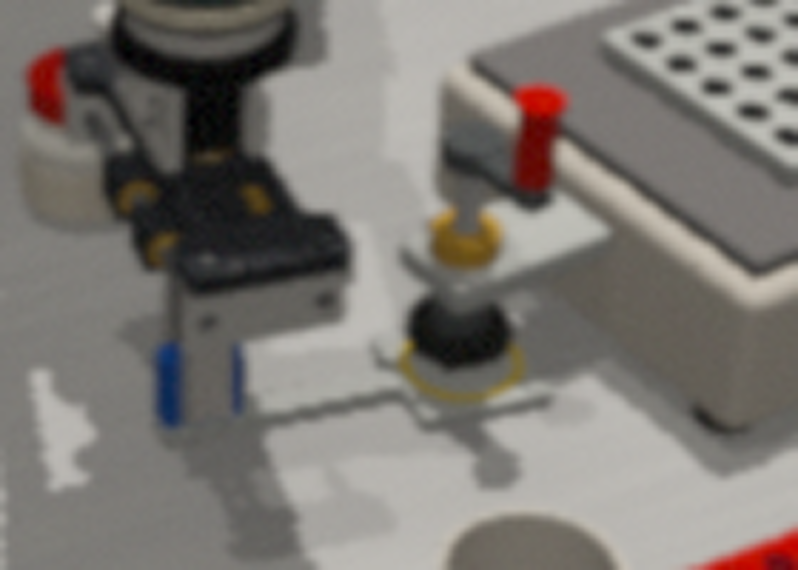

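View pics/z9.png

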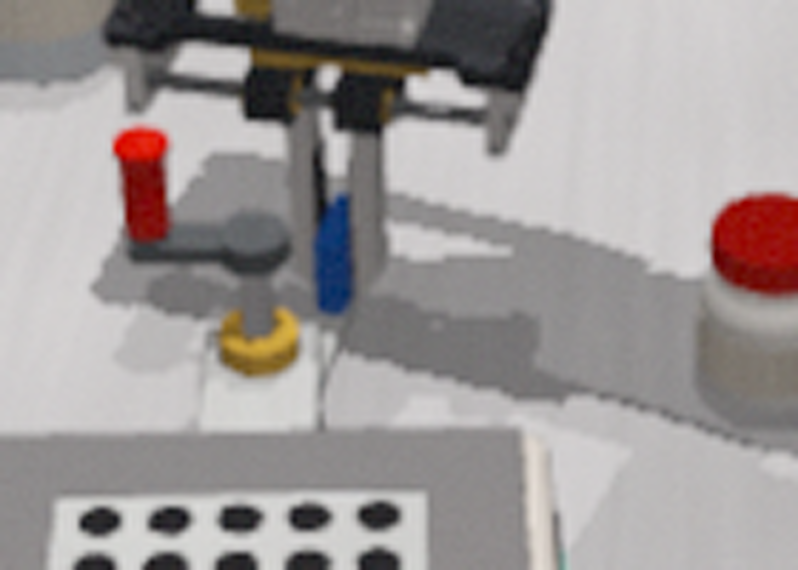

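View pics/w8.png

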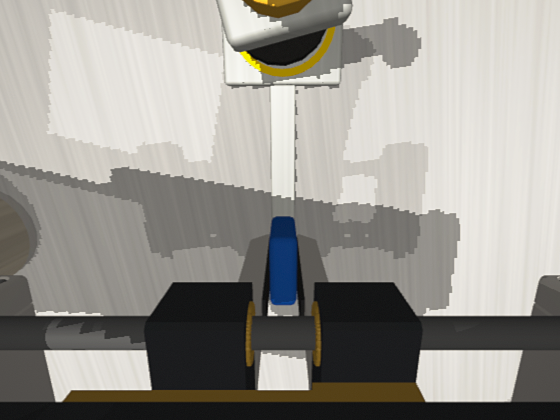

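```bash
cat > ov.py <<'E'
from h import *
def circ(im,P,c,r,col,k,o):
    t=np.linspace(0,2*np.pi,80)
    pts=np.array([proj(P,(c[0]+r*np.cos(a),c[1]+r*np.sin(a),c[2])) for a in t])
    cv2.polylines(im,[np.round((pts-o+.5)*k).astype(int)],True,col,1,cv2.LINE_AA)
E
python3 - <<'E'
from ov import *
o=robot.get_obs();p=o['tool_pos']
ring=[p[0]+.0150,p[1]+.1254,.0095]
for c,f,(x0,x1,y0,y1),k in [('wrist','w8',(200,370,0,110),4.7),('scene','s8',(310,380,195,245),11)]:
    P=robot.camera_params(c);im=cv2.imread(f'pics/{f}.png')[y0:y1,x0:x1]
    z=cv2.resize(im,None,fx=k,fy=k,interpolation=cv2.INTER_CUBIC)
    circ(z,P,ring,.028,(255,0,255),k,(x0,y0))
    circ(z,P,(.5635,-.007,.021),.024,(255,255,0),k,(x0,y0))
    circ(z,P,(.5635,-.007,.082),.016,(0,255,0),k,(x0,y0))
    cv2.imwrite(f'pics/o{f}.png',z);print(z.shape)
E
```

```text
(517, 799, 3)
(550, 770, 3)
```

View pics/ow8.png

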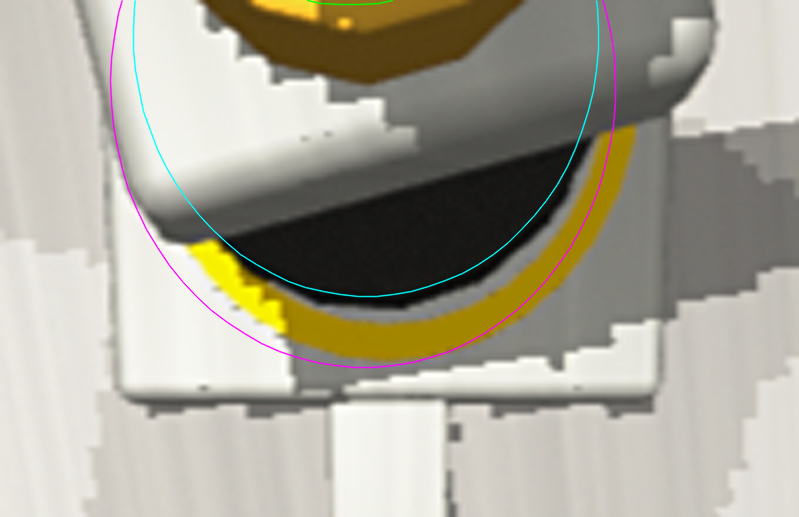

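View pics/os8.png

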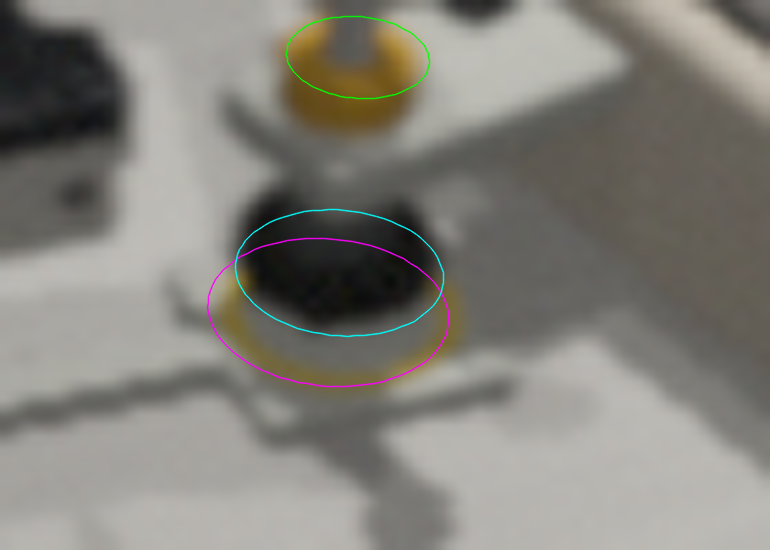

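```bash
python3 - <<'E'
from ov import *
from scipy.optimize import least_squares
np.set_printoptions(precision=4,suppress=True)
P=robot.camera_params('wrist')
im=cv2.imread('pics/w8.png').astype(int); b,g,r=im[...,0],im[...,1],im[...,2]
yel=(b<90)&(r>120)&(g>90)&(r-b>80)
so=[];ro=[];ri=[]
for c in range(244,336):
    col=yel[18:84,c] if c>0 else 0
    v=np.nonzero(yel[25:84,c])[0]
    # take lowest contiguous run below row 25
    if len(v)>2 and c>=250:
        ro.append((c,v.max()+25+.5))
    blk=np.nonzero((im[20:84,c].max(axis=1)<60))[0]
    if len(blk)>3 : so.append((c,blk.max()+20+.5))
ro=np.array(ro);so=np.array(so)
print(so[::8].T,ro[::8].T)
def fit(pts,z,r0,fr):
    g=np.array([ray(P,u,v,z)[:2] for u,v in pts])
    f=lambda q:np.hypot(g[:,0]-q[0],g[:,1]-q[1])-(q[2] if fr else r0)
    s=least_squares(f,[.563,-.007,r0],loss='soft_l1',f_scale=.0005);return s.x,np.abs(f(s.x)).mean()
for z in(.008,.010,.012):print('ring',z,fit(ro,z,.028,True),fit(ro,z,.028,False),fit(ro,z,.029,False))
for z in(.017,.02,.023):print('sole',z,fit(so,z,.024,True),fit(so,z,.024,False))
E
```

```text
[[249.  257.  265.  273.  281.  289.  297.  305.  313.  321. ]
 [ 53.5  59.5  63.5  64.5  65.5  63.5  60.5  56.5  49.5  38.5]] [[250.  258.  266.  274.  282.  290.  298.  306.  314.  322.  330. ]
 [ 63.5  69.5  73.5  75.5  76.5  75.5  73.5  69.5  64.5  55.5  42.5]]
ring 0.008 (array([ 0.5657, -0.0084,  0.0278]), np.float64(0.0001140848778312369)) (array([ 0.5657, -0.0081,  0.028 ]), np.float64(0.00011940285766521248)) (array([ 0.5655, -0.007 ,  0.029 ]), np.float64(0.0001902518587802899))
ring 0.01 (array([ 0.5657, -0.009 ,  0.0275]), np.float64(0.000112858395455484)) (array([ 0.5656, -0.0083,  0.028 ]), np.float64(0.00013714992334910715)) (array([ 0.5654, -0.0072,  0.029 ]), np.float64(0.00021597720790829261))
ring 0.012 (array([ 0.5656, -0.0095,  0.0272]), np.float64(0.00011163191385976559)) (array([ 0.5655, -0.0086,  0.028 ]), np.float64(0.00015703553258198164)) (array([ 0.5653, -0.0075,  0.029 ]), np.float64(0.00024281577801381278))
sole 0.017 (array([ 0.564 , -0.0068,  0.0249]), np.float64(0.00016469472186148775)) (array([ 0.5641, -0.0078,  0.024 ]), np.float64(0.00019067060345066147))
sole 0.02 (array([ 0.564 , -0.0077,  0.0244]), np.float64(0.00016190718108201796)) (array([ 0.564 , -0.0082,  0.024 ]), np.float64(0.00017015936988230078))
sole 0.023 (array([ 0.5639, -0.0086,  0.024 ]), np.float64(0.00015911952564444227)) (array([ 0.5639, -0.0086,  0.024 ]), np.float64(0.00015912983346060458))
```

Emit:
{"api": "arm_command", "payload": {"series": "0 0 0 -0.0016 0 0 0.005; 0 0 0 0 0.002 0 0.005; 0 0 0 0 0 0 0.005"}}

```text
time: 7.25
tool_pos: [0.5462, -0.1348, 0.0129]
ee_rot: [-1.574, 0.002, -0.14]
wrist_force: [-0.4, 0.5, -1.4]
width: 0.014
```

```bash
cat > meas.py <<'E'
from ov import *
from scipy.optimize import least_squares
np.set_printoptions(precision=4,suppress=True)
def meas(name):
    o=robot.get_obs();print(o['time'],o['tool_pos'],o['ee_rot'],o['wrist_force'],o['width'])
    im,P=snap('wrist',name);im=im.astype(int)
    b,g,r=im[...,0],im[...,1],im[...,2]
    yel=(b<90)&(r>120)&(g>90)&(r-b>80)
    so=[];ro=[]
    for c in range(250,330):
        v=np.nonzero(yel[25:84,c])[0]
        if len(v)>2: ro.append((c,v.max()+25.5))
        k=np.nonzero((im[20:84,c].max(axis=1)<60))[0]
        if len(k)>3: so.append((c,k.max()+20.5))
    def fit(pts,z,r0):
        g=np.array([ray(P,u,v,z)[:2] for u,v in pts])
        f=lambda q:np.hypot(g[:,0]-q[0],g[:,1]-q[1])-r0
        s=least_squares(f,[.563,-.007],loss='soft_l1',f_scale=.0005);return s.x,np.abs(f(s.x)).mean()
    print('ring',fit(ro,.009,.028),'sole',fit(so,.021,.024))
E
python3 -c "
from meas import *
meas('w9')"
```

```text
7.25 [ 0.5462 -0.1348  0.0129] [-1.5742  0.0017 -0.1396] [-0.4038  0.5231 -1.3824] 0.013987506899516442
ring (array([ 0.5643, -0.0091]), np.float64(0.00012199534646520596)) sole (array([ 0.5639, -0.0081]), np.float64(0.00016025723949225482))
```

Emit:
{"api": "arm_command", "payload": {"series": "0.003 0 0 0 0 0.001 0.005; 0 0 0 0 0.0015 0 0.005; 0 0 0 0 0 0 0.005"}}

```text
time: 7.6
tool_pos: [0.5468, -0.1344, 0.0127]
ee_rot: [-1.572, 0.0, -0.14]
wrist_force: [0.2, -1.0, -1.9]
width: 0.0137
```

```bash
python3 -c "
from meas import *
meas('w10')"
```

```text
7.6 [ 0.5468 -0.1344  0.0127] [-1.5718  0.0004 -0.1402] [ 0.2145 -0.9568 -1.9082] 0.013696014771161226
ring (array([ 0.5652, -0.0087]), np.float64(0.00013942888421018324)) sole (array([ 0.5639, -0.0081]), np.float64(0.00017463926612896845))
```

Emit:
{"api": "arm_command", "payload": {"series": "0 0 0 -0.0012 0 0.0005 0.005; 0 0 0 0 0.002 0 0.005; 0 0 0 0 0 0 0.005"}}

```text
time: 7.95
tool_pos: [0.5462, -0.1339, 0.0129]
ee_rot: [-1.572, -0.001, -0.141]
wrist_force: [0.1, 0.3, -2.2]
width: 0.0141
```

```bash
python3 -c "
from meas import *
meas('w11')"
```

```text
7.95 [ 0.5462 -0.1339  0.0129] [-1.5722 -0.0011 -0.1406] [ 0.1332  0.2722 -2.2484] 0.014069890641872848
ring (array([ 0.5647, -0.0082]), np.float64(0.00013599976697244352)) sole (array([ 0.564 , -0.0081]), np.float64(0.00017735424837572318))
```

Emit:
{"api": "arm_command", "payload": {"series": "0 0 0 -0.0004 0.003 0 0.005; 0 0 0 0 0.001 0 0.005; 0 0 0 0 0.001 0 0.005"}}

```text
time: 8.3
tool_pos: [0.5467, -0.1341, 0.0125]
ee_rot: [-1.573, -0.003, -0.14]
wrist_force: [-2.1, -0.5, 6.4]
width: 0.0142
```

```bash
python3 -c "
from meas import *
meas('w12')"
```

```text
8.3 [ 0.5467 -0.1341  0.0125] [-1.5725 -0.0032 -0.1401] [-2.0858 -0.5446  6.4033] 0.014190151045978202
ring (array([ 0.5647, -0.0083]), np.float64(0.00012624189291972365)) sole (array([ 0.5639, -0.0081]), np.float64(0.0001498386980042694))
```

Emit:
{"api": "arm_command", "payload": {"series": "0 0 0 0 0 0 0.02; 0 0 0 0 0 0 0.035; 0 0 0 0 0 0 0.035; 0 0 0 0 0 0 0.035"}}

```text
time: 8.75
tool_pos: [0.547, -0.134, 0.0113]
ee_rot: [-1.572, -0.004, -0.14]
wrist_force: [-0.5, 0.1, 0.1]
width: 0.0345
```

```bash
python3 -c "
from meas import *
meas('w13')"
```

```text
8.75 [ 0.547  -0.134   0.0113] [-1.5723 -0.0039 -0.1403] [-0.5307  0.0557  0.1297] 0.03451885511422544
ring (array([ 0.5648, -0.0083]), np.float64(0.00012406656361461224)) sole (array([ 0.564 , -0.0081]), np.float64(0.00013548203340022882))
```

View pics/w13.png

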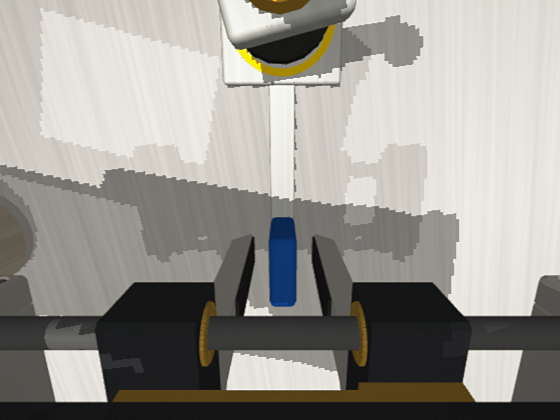

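Emit:
{"api": "arm_command", "payload": {"series": "0 0 0 0 -0.03 0 0.035; 0 0 0 0 -0.04 0 0.035; 0 0 0 0 -0.045 0 0.045; 0 -0.07 0 0 -0.045 0 0.045; 0 -0.07 0 0 -0.045 0 0.045; 0 0 0 0.015 -0.02 0.01 0.045; 0 0 0 0.015 0 0.01 0.045; 0 0 0 0 0 0 0.045"}}

```text
time: 9.6
tool_pos: [0.5756, -0.1129, 0.2417]
ee_rot: [-1.57, 0.002, 0.004]
wrist_force: [-0.1, -0.4, 0.5]
width: 0.0449
```

```bash
python3 - <<'E'
from h import *
np.set_printoptions(precision=4,suppress=True)
o=robot.get_obs(); print(o['time'],o['tool_pos'],o['ee_rot'])
im,P=snap('wrist','w14');np.save('P14.npy',P,allow_pickle=True)
for t in['handle_mid','rod_end']:
    for d in robot.spot_in('wrist',t)[:2]: print(t,round(d['score'],2),w(P,d['centre']))
im,P=snap('scene','s14')
cv2.imwrite('pics/z14.png',cv2.resize(im[160:260,260:400],(798,570),interpolation=cv2.INTER_CUBIC))
E
```

```text
9.6 [ 0.5756 -0.1129  0.2417] [-1.5703  0.0016  0.0042]
handle_mid 0.55 [ 0.6038 -0.0054  0.1698]
rod_end 0.85 [ 0.5815 -0.0083  0.1349]
rod_end 0.41 [ 0.6013 -0.0061  0.1706]
```

View pics/w14.png

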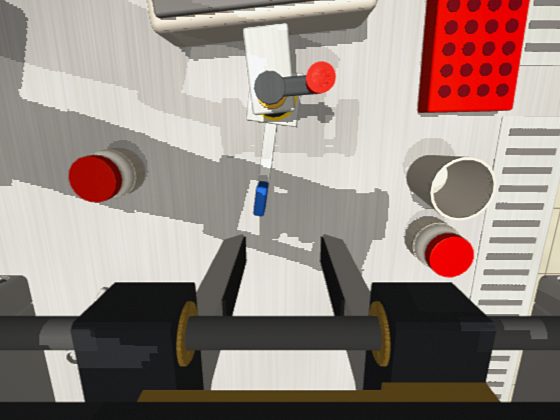

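View pics/z14.png

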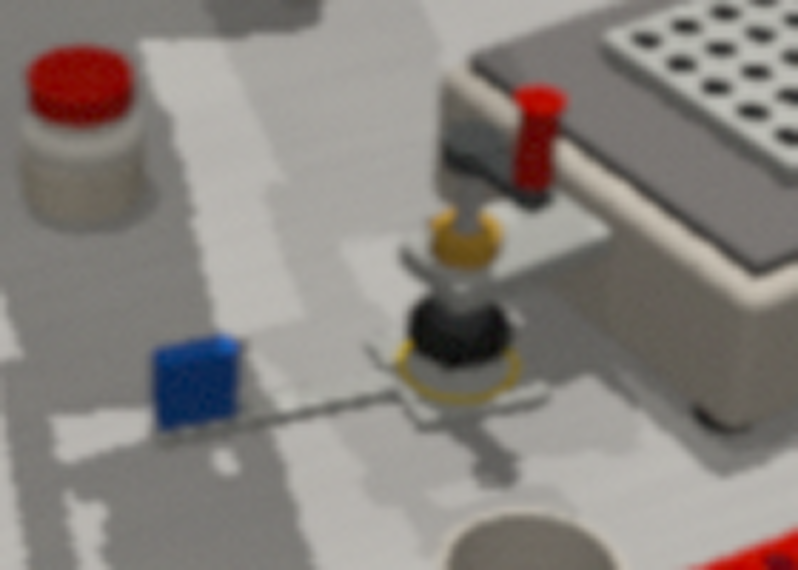

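```bash
python3 - <<'E'
from h import *
from scipy.optimize import least_squares
np.set_printoptions(precision=4,suppress=True)
W=np.load('P14.npy',allow_pickle=True).item()
S=robot.camera_params('scene');D=robot.camera_params('side')
ob=[(W,320.5,77,'t',3),(W,270,87,'h',3),(D,239.9,229,'t',1),(D,260,246,'h',1),(S,354.75,177,'t',1)]
def pt(q,k):
    x,y,h,th=q
    return {'b':(x,y,.0835),'h':(x,y,h+.108),'t':(x+.04*np.cos(th),y+.04*np.sin(th),h+.150)}[k]
f=lambda q:np.hstack([(np.array(proj(P,pt(q,k)))-(u,v))*wt for P,u,v,k,wt in ob])
r=least_squares(f,[.563,-.008,.022,0]);print(r.x,f(r.x).reshape(-1,2))
x,y,h,t=r.x;print(x+.04*np.cos(t),y+.04*np.sin(t),h+.132)
f2=lambda q:f([.564,-.0083,*q]);r=least_squares(f2,[.022,0]);print(r.x,f2(r.x).reshape(-1,2))
E
```

```text
[ 0.5642 -0.0089  0.0206  0.0752] [[ 1.0676  0.0118]
 [-1.5706  0.1584]
 [-1.0614  1.3309]
 [-1.4731  0.2967]
 [-0.4184  0.2298]]
0.6040477987676125 -0.005868377423995758 0.15263698028609776
[0.02   0.0627] [[ 0.258   0.0559]
 [-2.0427 -1.6943]
 [-0.9875  1.6117]
 [-1.4233  0.7041]
 [-0.4458  0.44  ]]
```

Emit:
{"api": "arm_command", "payload": {"series": "0 0 0 0.008 0 0.03 0.045; 0 0 0 0.01 0 0.035 0.045; 0 0 0 0.01 0 0.038 0.045; 0 0 0 0 0 0 0.045; 0 0 0 0 0 0 0.045"}}

```text
time: 10.3
tool_pos: [0.5975, -0.0115, 0.2336]
ee_rot: [-1.57, 0.018, -0.005]
wrist_force: [0.4, 0.0, -0.2]
width: 0.0453
```

```bash
python3 - <<'E'
from h import *
o=robot.get_obs(); print(o['time'],o['tool_pos'],o['ee_rot'])
im,P=snap('wrist','w15')
E
```

```text
10.3 [ 0.5975313  -0.01152246  0.23359113] [-1.57004215  0.01773875 -0.00478145]
```

View pics/w15.png

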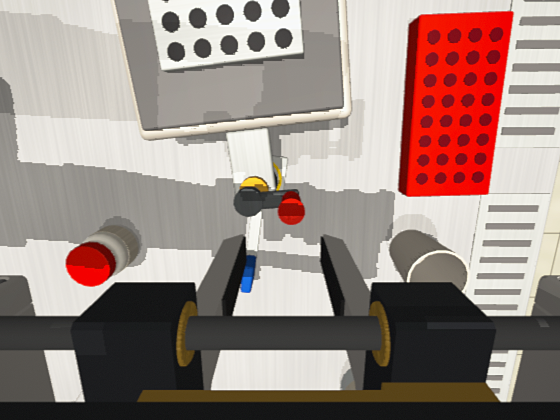

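Emit:
{"api": "arm_command", "payload": {"series": "0 0.005 -0.018 0.006 0 0.005 0.045; 0 0 0 0 0.03 0 0.045; 0 0 0 0 0 0 0.045"}}

```text
time: 10.65
tool_pos: [0.6033, -0.0093, 0.2024]
ee_rot: [-1.57, -0.002, -0.016]
wrist_force: [0.8, 0.5, -1.2]
width: 0.0452
```

```bash
python3 - <<'E'
from h import *
o=robot.get_obs(); print(o['time'],o['tool_pos'],o['ee_rot'])
im,P=snap('wrist','w16')
E
```

```text
10.65 [ 0.60334141 -0.00934364  0.20241842] [-1.5699496  -0.00192984 -0.01561716]
```

View pics/w16.png

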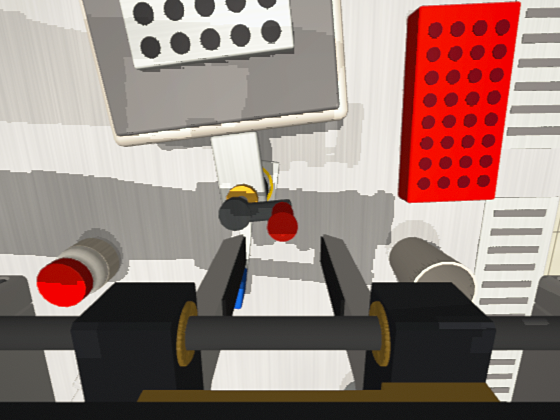

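Emit:
{"api": "arm_command", "payload": {"series": "0 -0.015 0 0 0.02 0.003 0.045; 0 0 0 0 0.022 0 0.045; 0 0 0 0 0.018 0 0.045; 0 0 0 0 0 0 0.045"}}

```text
time: 11.1
tool_pos: [0.6095, -0.0094, 0.1533]
ee_rot: [-1.572, -0.022, -0.005]
wrist_force: [0.4, 0.3, -0.3]
width: 0.0454
```

```bash
python3 - <<'E'
from h import *
o=robot.get_obs(); print(o['time'],o['tool_pos'],o['ee_rot'])
im,P=snap('wrist','w17')
E
```

```text
11.1 [ 0.60949317 -0.00938773  0.15330397] [-1.57200051 -0.0222033  -0.00452558]
```

View pics/w17.png

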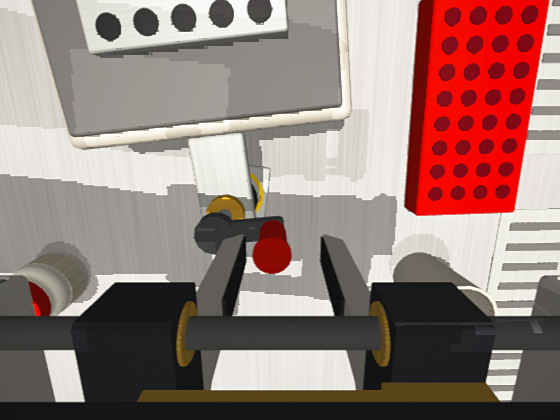

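Emit:
{"api": "arm_command", "payload": {"series": "0 0 0.022 -0.0055 0 0.0035 0.045; 0 0 0 0 0.01 0 0.045; 0 0 0 0 0 0 0.045"}}

```text
time: 11.45
tool_pos: [0.6072, -0.0066, 0.1502]
ee_rot: [-1.573, -0.01, -0.006]
wrist_force: [-0.5, -0.1, -0.5]
width: 0.0449
```

```bash
python3 - <<'E'
from h import *
o=robot.get_obs(); print(o['time'],o['tool_pos'],o['ee_rot'])
im,P=snap('wrist','w18')
E
```

```text
11.45 [ 0.60719723 -0.00655525  0.15021344] [-1.57315311 -0.01031526 -0.0056347 ]
```

View pics/w18.png

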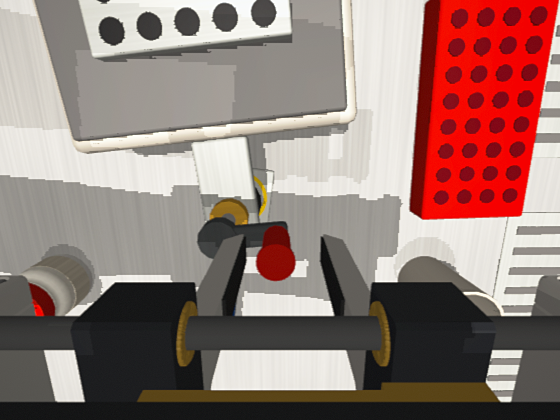

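Emit:
{"api": "arm_command", "payload": {"series": "0.002 0 0.01 -0.0035 0.004 0.0005 0.045; 0 0 0 0 0.009 0 0.045; 0 0 0 0 0 0 0.045"}}

```text
time: 11.8
tool_pos: [0.6046, -0.006, 0.1384]
ee_rot: [-1.571, -0.003, -0.005]
wrist_force: [-0.5, 0.8, -0.0]
width: 0.045
```

Emit:
{"api": "arm_command", "payload": {"series": "0 0 0 0 0 0 0.025; 0 0 0 0 0 0 0.012; 0 0 0 0 0 0 0.012; 0 0 0 0 0 0 0.012; 0 0 0 0 0 0 0.012"}}

```text
time: 12.3
tool_pos: [0.6029, -0.006, 0.1378]
ee_rot: [-1.571, 0.001, -0.006]
wrist_force: [0.4, 0.4, -0.9]
width: 0.0173
```

```bash
python3 - <<'E'
from h import *
o=robot.get_obs(); print(o['time'],o['tool_pos'],o['ee_rot'],o['wrist_force'],o['width'])
im,P=snap('wrist','w19')
E
```

```text
12.3 [ 0.60288313 -0.00597292  0.13782204] [-1.57128461e+00  1.06973512e-03 -5.53579542e-03] [ 0.39717512  0.41369695 -0.89382853] 0.01729810834929822
```

View pics/w19.png

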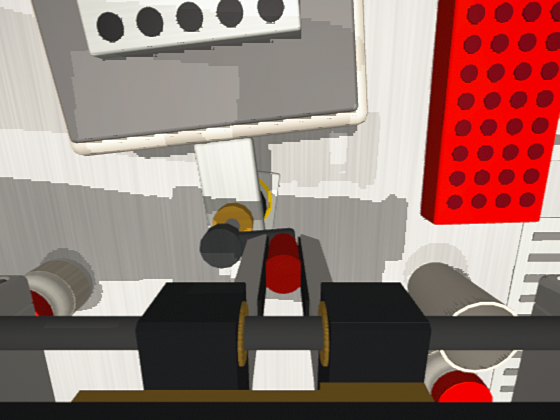

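```bash
cat > plan.py <<'E'
import sys
from h import *
AX=np.array([.5633,-.0085]);R0=.04
def plan(n,step,log=True):
    o=robot.get_obs();p=o['tool_pos'];rp=o['ee_rot'];d=p[:2]-AX;th=np.degrees(np.arctan2(d[1],d[0]))
    f=o['wrist_force'];t=np.array([np.sin(np.radians(th)),-np.cos(np.radians(th))]) # cw tangent
    print('t%.2f th %.1f r %.1f z %.4f | Ft %.2f Fr %.2f Fz %.2f tz %.3f w %.4f rpy'%(o['time'],th,1e3*np.hypot(*d),p[2],f[:2]@t,f[:2]@d/np.hypot(*d),f[2],o['wrist_torque'][2],o['width']),np.round(rp+[np.pi/2,0,0],3))
    cur=p[:2];Rm=R.from_euler('xyz',rp).as_matrix()
    for i in range(n):
        a=np.radians(th-step*(i+1));q=AX+R0*np.array([np.cos(a),np.sin(a)]);dl=q-cur;cur=q
        v=Rm.T@np.array([*dl,0]);print('%.4f %.4f'%(v[0],v[2]),end=' ; ')
    print()
if __name__=='__main__': plan(int(sys.argv[1]),float(sys.argv[2]))
E
python3 plan.py 6 15
```

```text
t12.35 th 3.7 r 39.7 z 0.1378 | Ft -0.18 Fr -1.84 Fz -0.04 tz 0.040 w 0.0174 rpy [-0.     0.001 -0.005]
-0.0003 -0.0104 ; -0.0033 -0.0099 ; -0.0058 -0.0087 ; -0.0078 -0.0069 ; -0.0093 -0.0047 ; -0.0102 -0.0021 ;
```

Emit:
{"api": "arm_command", "payload": {"series": "0 0 0 -0.0003 0.0003 -0.0104 0.012; 0 0 0 -0.0033 0.0003 -0.0099 0.012; 0 0 0 -0.0058 0.0003 -0.0087 0.012; 0 0 0 -0.0078 0.0003 -0.0069 0.012"}}

```text
time: 12.75
tool_pos: [0.5852, -0.0426, 0.1364]
ee_rot: [-1.568, 0.0, -0.004]
wrist_force: [-1.3, 3.9, 0.6]
width: 0.0175
```

```bash
python3 plan.py 6 15
```

```text
t12.75 th -57.3 r 40.5 z 0.1364 | Ft -0.99 Fr -3.97 Fz 0.60 tz 0.008 w 0.0175 rpy [ 0.002  0.    -0.004]
-0.0097 -0.0041 ; -0.0103 -0.0019 ; -0.0104 0.0008 ; -0.0098 0.0035 ; -0.0086 0.0059 ; -0.0068 0.0080 ;
```

Emit:
{"api": "arm_command", "payload": {"series": "0 0 0 -0.0097 0.0003 -0.0041 0.012; 0 0 0 -0.0103 0.0003 -0.0019 0.012; 0 0 0 -0.0104 0.0003 0.0008 0.012; 0 0 0 -0.0098 0.0003 0.0035 0.012; 0 0 0 -0.0086 0.0004 0.0059 0.012; 0 0 0 -0.0068 0.0004 0.008 0.012"}}

```text
time: 13.35
tool_pos: [0.528, -0.0288, 0.1344]
ee_rot: [-1.563, -0.011, -0.005]
wrist_force: [7.6, 2.8, -3.6]
width: 0.0175
```

```bash
python3 plan.py 6 15
```

```text
t13.35 th -150.1 r 40.7 z 0.1344 | Ft -1.42 Fr -8.01 Fz -3.62 tz -0.068 w 0.0175 rpy [ 0.008 -0.011 -0.005]
-0.0034 0.0100 ; -0.0014 0.0103 ; 0.0013 0.0104 ; 0.0040 0.0097 ; 0.0063 0.0083 ; 0.0083 0.0064 ;
```

Emit:
{"api": "arm_command", "payload": {"series": "-0.008 0 0.011 -0.002 0.0003 0.0095 0.012; 0 0 0 -0.0010 0.0003 0.0103 0.012; 0 0 0 0.0015 0.0003 0.0104 0.012; 0 0 0 0.0042 0.0003 0.0096 0.012; 0 0 0 0.0063 0.0003 0.0083 0.012; 0 0 0 0.0083 0.0003 0.0064 0.012"}}

```text
time: 13.95
tool_pos: [0.5441, 0.0262, 0.1323]
ee_rot: [-1.581, 0.001, -0.006]
wrist_force: [1.1, -3.6, -1.2]
width: 0.0175
```

```bash
python3 plan.py 6 15
```

```text
t13.95 th 119.0 r 39.7 z 0.1323 | Ft -0.77 Fr -3.70 Fz -1.22 tz 0.010 w 0.0175 rpy [-0.01   0.001 -0.006]
0.0095 0.0042 ; 0.0104 0.0012 ; 0.0103 -0.0015 ; 0.0096 -0.0041 ; 0.0082 -0.0065 ; 0.0063 -0.0084 ;
```

Emit:
{"api": "arm_command", "payload": {"series": "0.01 0 0 0.0095 0.0003 0.0042 0.012; 0 0 0 0.0104 0.0003 0.0012 0.012; 0 0 0 0.0103 0.0003 -0.0015 0.012; 0 0 0 0.0096 0.0003 -0.0041 0.012"}}

```text
time: 14.35
tool_pos: [0.5865, 0.0236, 0.1308]
ee_rot: [-1.577, 0.006, -0.006]
wrist_force: [-6.1, -6.3, 2.3]
width: 0.017
```

```bash
python3 plan.py 6 15; python3 - <<'E'
from h import *
im,P=snap('scene','s20')
cv2.imwrite('pics/z20.png',cv2.resize(im[190:250,300:380],(800,600),interpolation=cv2.INTER_CUBIC))
E
python3 plan.py 6 15;
```

```text
t14.35 th 54.1 r 39.6 z 0.1308 | Ft -1.24 Fr -8.64 Fz 2.28 tz -0.008 w 0.0170 rpy [-0.006  0.006 -0.006]
0.0079 -0.0068 ; 0.0055 -0.0089 ; 0.0030 -0.0100 ; 0.0004 -0.0104 ; -0.0024 -0.0102 ; -0.0049 -0.0092 ; 
t14.40 th 51.5 r 39.5 z 0.1308 | Ft 1.33 Fr -4.29 Fz 1.84 tz 0.019 w 0.0173 rpy [-0.007  0.004 -0.007]
0.0076 -0.0071 ; 0.0051 -0.0091 ; 0.0026 -0.0101 ; -0.0001 -0.0104 ; -0.0028 -0.0101 ; -0.0053 -0.0090 ;
```

View pics/z20.png

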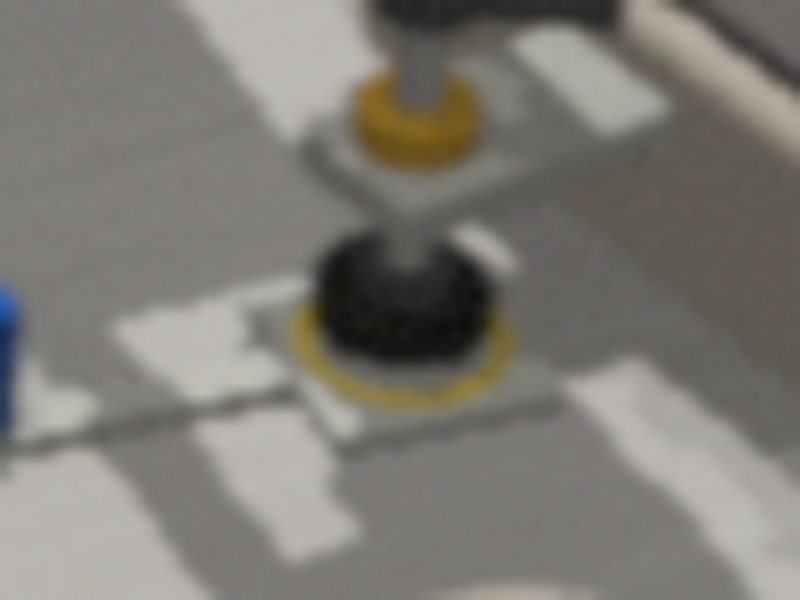

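```bash
python3 - <<'E'
from h import *
P=robot.camera_params('scene')
def bot(c,r,z): return max(proj(P,(c[0]+r*np.cos(a),c[1]+r*np.sin(a),z))[1] for a in np.linspace(0,6.28,200))
for r in(.024,.0225):
  for z in(.008,.01,.012,.014,.016): print(r,z,bot((.5648,-.0085),.028,.008)-bot((.564,-.0085),r,z))
E
```

```text
0.024 0.008 1.1761226896676078
0.024 0.01 1.7947104944217358
0.024 0.012 2.4145120492317744
0.024 0.014 3.035530929909953
0.024 0.016 3.657770726328579
0.0225 0.008 1.54845885192438
0.0225 0.01 2.166787617851071
0.0225 0.012 2.786328401296686
0.0225 0.014 3.4070847693625126
0.0225 0.016 4.029060303161515
```

```bash
sed -i 's/R0=.04$/R0=.0393/' plan.py; python3 plan.py 4 15
```

```text
t14.40 th 51.5 r 39.5 z 0.1308 | Ft 1.33 Fr -4.29 Fz 1.84 tz 0.019 w 0.0173 rpy [-0.007  0.004 -0.007]
0.0071 -0.0075 ; 0.0050 -0.0089 ; 0.0025 -0.0099 ; -0.0001 -0.0103 ;
```

Emit:
{"api": "arm_command", "payload": {"series": "0.006 0.004 -0.004 0.0071 0.0003 -0.0075 0.012; 0 0 0 0.005 0.0003 -0.0089 0.012; 0 0 0 0.0025 0.0003 -0.0099 0.012; 0 0 0 -0.0001 0.0003 -0.0103 0.012"}}

```text
time: 14.8
tool_pos: [0.6027, -0.0149, 0.1294]
ee_rot: [-1.566, 0.005, -0.011]
wrist_force: [-5.9, 1.6, 3.6]
width: 0.0174
```

```bash
python3 plan.py 4 10
```

```text
t14.80 th -9.2 r 40.0 z 0.1294 | Ft -0.66 Fr -6.06 Fz 3.60 tz -0.020 w 0.0174 rpy [ 0.005  0.005 -0.011]
-0.0023 -0.0066 ; -0.0027 -0.0063 ; -0.0038 -0.0057 ; -0.0047 -0.0050 ;
```

Emit:
{"api": "arm_command", "payload": {"series": "-0.005 0.008 -0.004 -0.0023 0.0002 -0.0066 0.012; 0 0 0 -0.0027 0.0002 -0.0063 0.012; 0 0 0 -0.0038 0.0002 -0.0057 0.012"}}

```text
time: 15.1
tool_pos: [0.5942, -0.0342, 0.1288]
ee_rot: [-1.568, -0.002, -0.02]
wrist_force: [-1.5, 1.3, 0.8]
width: 0.0175
```

```bash
python3 plan.py 3 8
```

```text
t15.10 th -39.7 r 40.2 z 0.1288 | Ft -0.05 Fr -1.96 Fz 0.80 tz -0.004 w 0.0175 rpy [ 0.003 -0.002 -0.02 ]
-0.0044 -0.0035 ; -0.0042 -0.0035 ; -0.0047 -0.0029 ;
```

Emit:
{"api": "arm_command", "payload": {"series": "-0.003 -0.02 0.002 -0.0044 0.0002 -0.0035 0.012; 0 0 0 -0.0042 0.0002 -0.0035 0.012; 0 0 0 -0.0047 0.0002 -0.0029 0.012"}}

```text
time: 15.4
tool_pos: [0.5809, -0.045, 0.1283]
ee_rot: [-1.571, -0.004, 0.002]
wrist_force: [-0.1, 1.7, 0.4]
width: 0.0174
```

```bash
python3 plan.py 3 8
```

```text
t15.40 th -64.2 r 40.5 z 0.1283 | Ft -0.61 Fr -1.54 Fz 0.36 tz -0.002 w 0.0174 rpy [-0.001 -0.004  0.002]
-0.0056 -0.0009 ; -0.0053 -0.0013 ; -0.0055 -0.0005 ;
```

428° total so far; still free. Continue with small steps.

Emit:
{"api": "arm_command", "payload": {"series": "0 0 0 -0.0056 0.0002 -0.0011 0.012; 0 0 0 -0.0053 0.0002 -0.0013 0.012; 0 0 0 -0.0055 0.0002 -0.0005 0.012"}}

```text
time: 15.7
tool_pos: [0.5637, -0.0491, 0.1277]
ee_rot: [-1.573, -0.006, 0.002]
wrist_force: [-0.1, 1.0, 0.4]
width: 0.0178
```

```bash
python3 plan.py 3 8
```

```text
t15.70 th -89.4 r 40.6 z 0.1277 | Ft 0.10 Fr -1.02 Fz 0.45 tz 0.011 w 0.0178 rpy [-0.003 -0.006  0.002]
-0.0055 0.0017 ; -0.0054 0.0011 ; -0.0052 0.0018 ;
```

Emit:
{"api": "arm_command", "payload": {"series": "0 0 0.004 -0.0055 0.0002 0.0012 0.012; 0 0 0 -0.0054 0.0002 0.0011 0.012"}}

```text
time: 15.9
tool_pos: [0.5519, -0.0476, 0.1273]
ee_rot: [-1.575, -0.002, 0.001]
wrist_force: [0.5, 0.0, 0.3]
width: 0.0175
```

```bash
python3 plan.py 3 8;python3 - <<'E'
from h import *
im,P=snap('scene','s21')
cv2.imwrite('pics/z21.png',cv2.resize(im[190:250,300:380],(800,600),interpolation=cv2.INTER_CUBIC))
E
```

```text
t15.90 th -106.2 r 40.7 z 0.1273 | Ft -0.51 Fr -0.17 Fz 0.32 tz 0.043 w 0.0175 rpy [-0.004 -0.002  0.001]
-0.0047 0.0033 ; -0.0048 0.0026 ; -0.0044 0.0032 ;
```

View pics/z21.png

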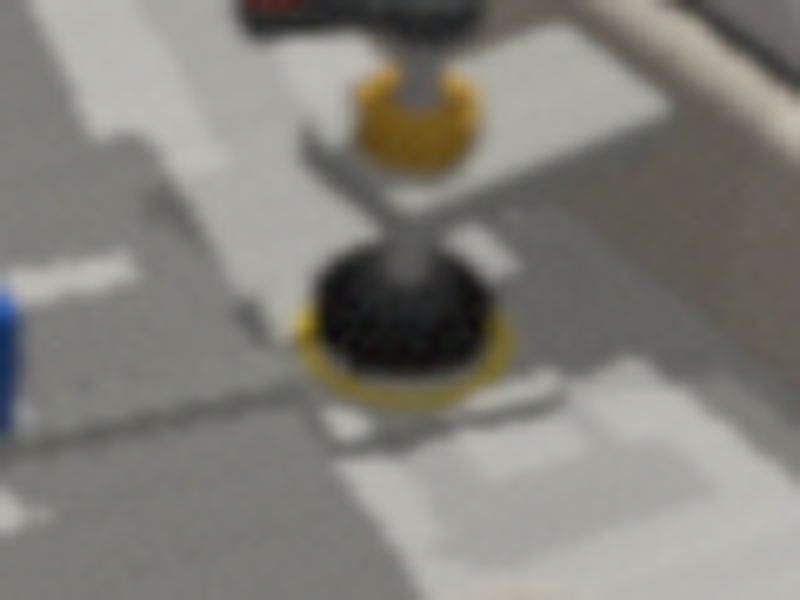

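Emit:
{"api": "arm_command", "payload": {"series": "0.004 0 0.002 -0.0047 0.0002 0.003 0.012; 0 0 0 -0.0048 0.0002 0.0027 0.012"}}

```text
time: 16.15
tool_pos: [0.5408, -0.0424, 0.1269]
ee_rot: [-1.573, 0.001, 0.001]
wrist_force: [1.1, -0.2, -0.0]
width: 0.0175
```

```bash
python3 plan.py 3 8
```

```text
t16.15 th -123.6 r 40.7 z 0.1269 | Ft -1.02 Fr -0.44 Fz -0.03 tz 0.001 w 0.0175 rpy [-0.002  0.001  0.001]
-0.0036 0.0045 ; -0.0038 0.0039 ; -0.0032 0.0044 ;
```

Emit:
{"api": "arm_command", "payload": {"series": "0 0 0 -0.0036 0.0002 0.0045 0.012; 0 0 0 -0.0038 0.0002 0.0039 0.012"}}

```text
time: 16.35
tool_pos: [0.5327, -0.0351, 0.1266]
ee_rot: [-1.576, 0.001, -0.0]
wrist_force: [3.5, -3.2, -1.6]
width: 0.0175
```

```bash
python3 plan.py 3 8
```

```text
t16.35 th -139.0 r 40.6 z 0.1266 | Ft -4.68 Fr -0.56 Fz -1.60 tz 0.027 w 0.0175 rpy [-0.005  0.001 -0.   ]
-0.0023 0.0052 ; -0.0027 0.0048 ; -0.0020 0.0051 ;
```

```bash
python3 - <<'E'
from h import *
im,P=snap('scene','s22')
cv2.imwrite('pics/z22.png',cv2.resize(im[190:250,300:380],(800,600),interpolation=cv2.INTER_CUBIC))
E
python3 plan.py 1 3
```

```text
t16.40 th -140.6 r 40.6 z 0.1266 | Ft -0.67 Fr 2.14 Fz 0.53 tz 0.045 w 0.0176 rpy [-0.004  0.002  0.   ]
-0.0003 0.0024 ;
```

View pics/z22.png

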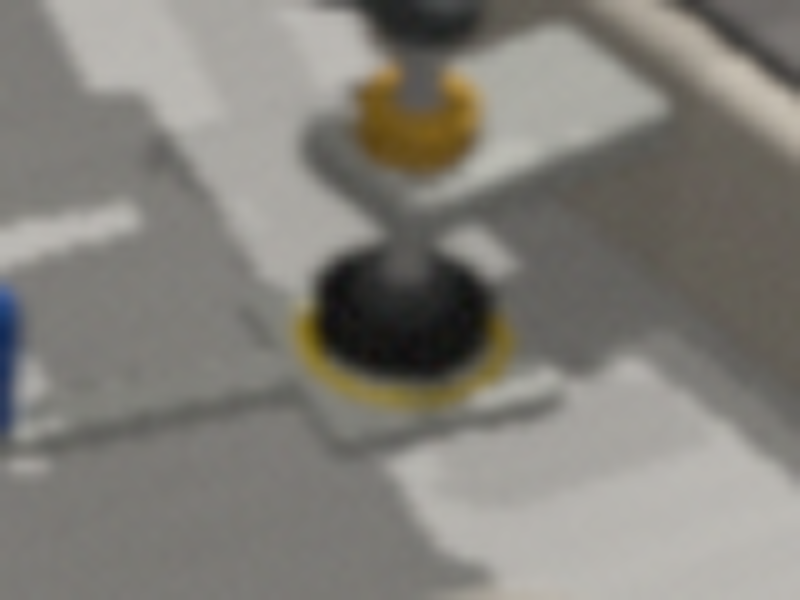

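Emit:
{"api": "arm_command", "payload": {"series": "0.004 0 0 -0.0006 0.0001 0.0027 0.012"}}

```text
time: 16.5
tool_pos: [0.5311, -0.0329, 0.1265]
ee_rot: [-1.575, 0.002, 0.0]
wrist_force: [-1.1, -9.5, 0.4]
width: 0.0174
```

```bash
python3 plan.py 1 4
```

```text
t16.50 th -142.9 r 40.4 z 0.1265 | Ft -6.89 Fr 6.56 Fz 0.40 tz 0.015 w 0.0174 rpy [-0.004  0.002  0.   ]
-0.0007 0.0029 ;
```

Emit:
{"api": "arm_command", "payload": {"series": "0 0 0 0 0 0 0.012; 0 0 0 0 0 0 0.012"}}

```text
time: 16.7
tool_pos: [0.5309, -0.0329, 0.1265]
ee_rot: [-1.575, 0.002, 0.0]
wrist_force: [0.4, -2.7, 0.0]
width: 0.0176
```

```bash
python3 plan.py 1 -3
```

```text
t16.70 th -143.0 r 40.5 z 0.1265 | Ft -2.43 Fr 1.31 Fz 0.01 tz 0.030 w 0.0176 rpy [-0.004  0.002  0.   ]
0.0023 -0.0009 ;
```

Emit:
{"api": "arm_command", "payload": {"series": "0 0 0 0.0017 -0.0001 -0.0022 0.012"}}

```text
time: 16.8
tool_pos: [0.5314, -0.0336, 0.1265]
ee_rot: [-1.572, 0.005, 0.001]
wrist_force: [-5.8, 2.5, 3.6]
width: 0.0175
```

```bash
python3 plan.py 1 2
```

```text
t16.80 th -141.8 r 40.5 z 0.1265 | Ft 5.56 Fr 3.02 Fz 3.64 tz -0.033 w 0.0175 rpy [-0.001  0.005  0.001]
0.0001 0.0019 ;
```

Emit:
{"api": "arm_command", "payload": {"series": "0 0 0 0.0013 -0.0001 -0.0017 0.012; 0 0 0 0 0 0 0.012"}}

```text
time: 17.0
tool_pos: [0.5313, -0.0333, 0.1265]
ee_rot: [-1.568, 0.01, 0.002]
wrist_force: [-2.3, -0.8, 1.6]
width: 0.0169
```

```bash
python3 plan.py 1 2
```

```text
t17.00 th -142.2 r 40.5 z 0.1265 | Ft 0.79 Fr 2.33 Fz 1.63 tz -0.024 w 0.0169 rpy [0.003 0.01  0.002]
0.0001 0.0018 ;
```

Emit:
{"api": "arm_command", "payload": {"series": "-0.003 0 -0.01 0.0032 -0.0001 -0.0042 0.012"}}

```text
time: 17.1
tool_pos: [0.5337, -0.0363, 0.1266]
ee_rot: [-1.568, 0.002, 0.003]
wrist_force: [-3.7, 1.7, 2.8]
width: 0.0175
```

```bash
python3 plan.py 1 2
```

```text
t17.10 th -136.8 r 40.6 z 0.1266 | Ft 3.73 Fr 1.55 Fz 2.85 tz -0.009 w 0.0175 rpy [0.002 0.002 0.003]
0.0000 0.0019 ;
```

Emit:
{"api": "arm_command", "payload": {"series": "0 0 0 0 0 0 0.012; 0 0 0 0 0 0 0.012"}}

```text
time: 17.3
tool_pos: [0.5346, -0.0371, 0.1267]
ee_rot: [-1.57, -0.0, 0.003]
wrist_force: [-1.9, -1.1, 0.3]
width: 0.017
```

```bash
python3 plan.py 1 4
```

```text
t17.30 th -135.1 r 40.6 z 0.1267 | Ft 0.60 Fr 2.13 Fz 0.35 tz -0.037 w 0.0170 rpy [ 0.001 -0.     0.003]
-0.0010 0.0029 ;
```

Emit:
{"api": "arm_command", "payload": {"series": "0 0 0 -0.0022 0.0001 0.0022 0.012"}}

```text
time: 17.4
tool_pos: [0.5334, -0.036, 0.1266]
ee_rot: [-1.572, -0.003, 0.002]
wrist_force: [2.1, -4.3, -0.4]
width: 0.0177
```

```bash
python3 plan.py 1 4
```

```text
t17.40 th -137.4 r 40.6 z 0.1266 | Ft -4.55 Fr 1.39 Fz -0.42 tz -0.004 w 0.0177 rpy [-0.001 -0.003  0.002]
-0.0008 0.0029 ;
```

Emit:
{"api": "arm_command", "payload": {"series": "0 0 0 0 0 0 0.012; 0 0 0 0 0 0 0.012"}}

```text
time: 17.6
tool_pos: [0.5332, -0.0356, 0.1266]
ee_rot: [-1.572, -0.002, 0.002]
wrist_force: [-0.9, -1.8, 1.3]
width: 0.0175
```

```bash
python3 plan.py 1 4
```

```text
t17.60 th -138.0 r 40.5 z 0.1266 | Ft -0.69 Fr 1.87 Fz 1.31 tz 0.009 w 0.0175 rpy [-0.001 -0.002  0.002]
-0.0008 0.0029 ;
```

Emit:
{"api": "arm_command", "payload": {"series": "0 0 0 0 0 0 0.025; 0 0 0 0 0 0 0.04; 0 0 0 0 0 0 0.045; 0 0 0 0 0 0 0.045"}}

```text
time: 18.0
tool_pos: [0.5338, -0.0335, 0.1262]
ee_rot: [-1.568, -0.004, 0.003]
wrist_force: [0.1, 0.2, -0.7]
width: 0.0436
```

```bash
python3 plan.py 1 4;python3 - <<'E'
from h import *
im,P=snap('wrist','w30')
E
```

```text
t18.00 th -139.7 r 38.7 z 0.1262 | Ft 0.08 Fr -0.25 Fz -0.73 tz -0.015 w 0.0436 rpy [ 0.003 -0.004  0.003]
-0.0021 0.0018 ;
```

View pics/w30.png

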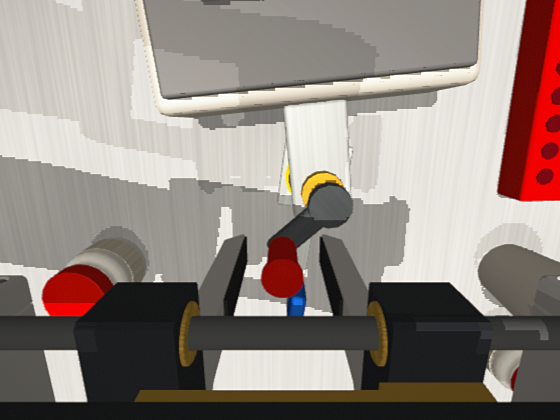

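Emit:
{"api": "arm_command", "payload": {"series": "-0.003 0 0.004 0 -0.012 0 0.045; 0 0 0 0 -0.02 0 0.045; 0 0 0 0 -0.03 0 0.045; 0 0 0 0 -0.03 0 0.045; 0 0 0 0 -0.03 -0.02 0.045; 0 0 0 0 0 -0.035 0.045; 0 0 0 0 0 -0.035 0.045; 0 0 0 0 0 0 0.045; 0 0 0 0 0 0 0.045"}}

```text
time: 18.95
tool_pos: [0.5354, -0.1249, 0.2612]
ee_rot: [-1.573, -0.006, 0.007]
wrist_force: [0.7, -0.1, 0.1]
width: 0.0453
```

```bash
python3 - <<'E'
from h import *
np.set_printoptions(precision=4,suppress=True)
o=robot.get_obs();print(o['time'],o['tool_pos'],o['ee_rot'],o['wrist_force'])
im,P=snap('wrist','w31');np.save('P31.npy',P,allow_pickle=True)
im,P=snap('scene','s31')
cv2.imwrite('pics/z31.png',cv2.resize(im[180:255,295:395],(800,600),interpolation=cv2.INTER_CUBIC))
im,P=snap('side','d31')
E
```

```text
18.95 [ 0.5354 -0.1249  0.2612] [-1.573  -0.0061  0.0069] [ 0.7228 -0.0995  0.1396]
```

View pics/w31.png

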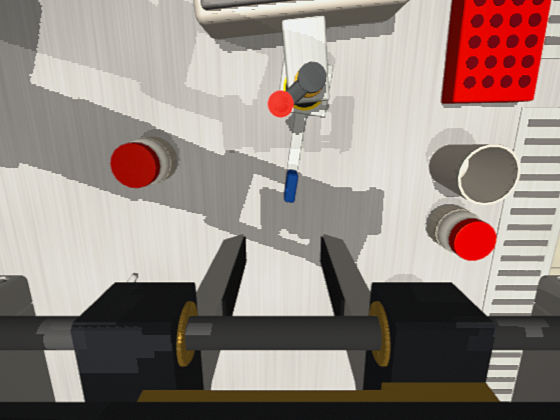

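View pics/z31.png

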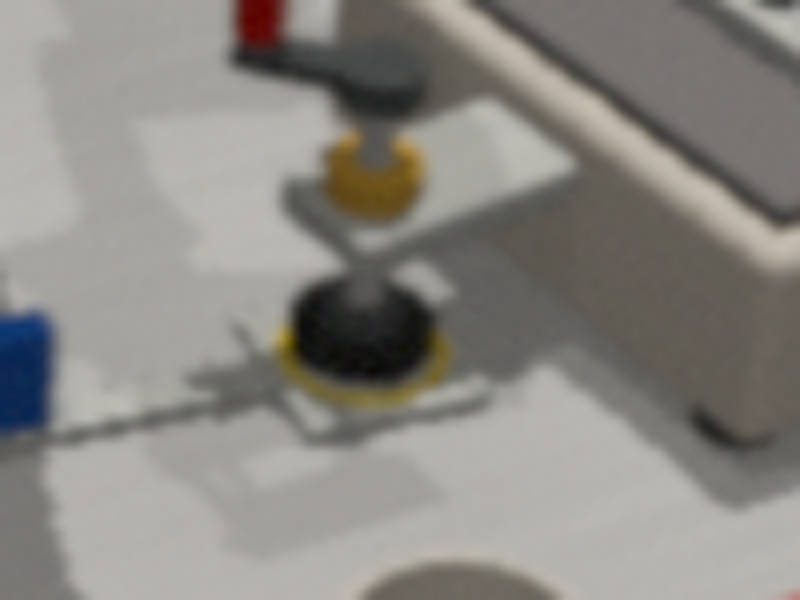

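View pics/d31.png

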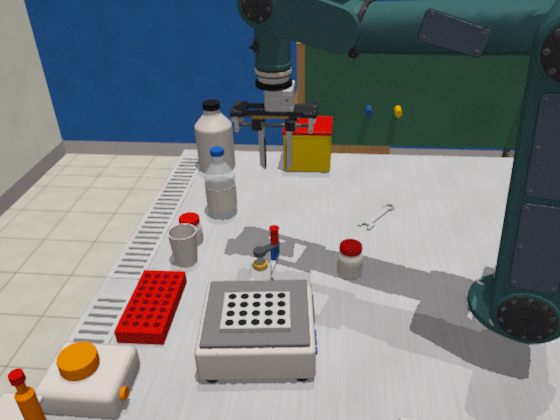

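Emit:
{"api": "arm_command", "payload": {"series": "0.002 0.14 0.006 0.005 0.02 -0.01 0.045; 0 0 0 0.005 0.035 -0.01 0.045; 0 0 0 0 0.04 0 0.045; 0 0 0 0 0.04 0 0.045; 0 0 0 0 0.03 0 0.045; 0 0 0 0 0.02 0 0.045; 0 0 0 0 0 0 0.045"}}

```text
time: 19.8
tool_pos: [0.5455, -0.1362, 0.0703]
ee_rot: [-1.569, -0.001, -0.125]
wrist_force: [-0.5, -0.4, -0.6]
width: 0.0449
```

```bash
python3 - <<'E'
from h import *
np.set_printoptions(precision=4,suppress=True)
o=robot.get_obs();print(o['time'],o['tool_pos'],o['ee_rot'],o['wrist_force'])
im,P=snap('wrist','w32');np.save('P32.npy',P,allow_pickle=True)
E
```

```text
19.8 [ 0.5455 -0.1362  0.0703] [-1.5687 -0.0011 -0.1251] [-0.5115 -0.449  -0.5694]
```

View pics/w32.png

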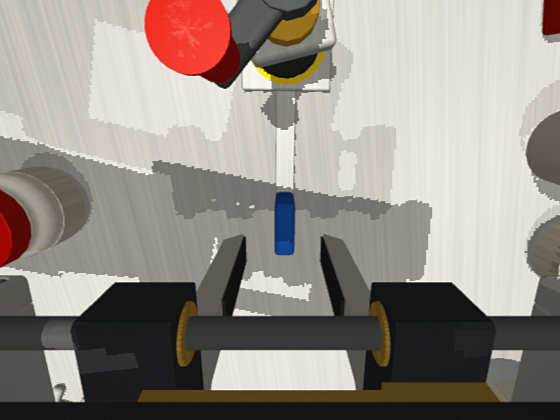

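```bash
python3 - <<'E'
from ov import *
P=np.load('P32.npy',allow_pickle=True).item()
im=cv2.imread('pics/w32.png')[30:100,235:340]
k=7.5;z=cv2.resize(im,None,fx=k,fy=k,interpolation=cv2.INTER_NEAREST)
circ(z,P,(.5645,-.0082,.008),.028,(255,0,255),k,(235,30))
circ(z,P,(.564,-.0082,.008),.024,(255,255,0),k,(235,30))
circ(z,P,(.564,-.0082,.012),.024,(0,255,0),k,(235,30))
cv2.imwrite('pics/z32.png',z)
im=cv2.imread('pics/s31.png')[205:240,315:365]
P=robot.camera_params('scene');k=15;z=cv2.resize(im,None,fx=k,fy=k,interpolation=cv2.INTER_NEAREST)
cv2.imwrite('pics/z33.png',z)
E
```

```text
(no output)
```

View pics/z32.png

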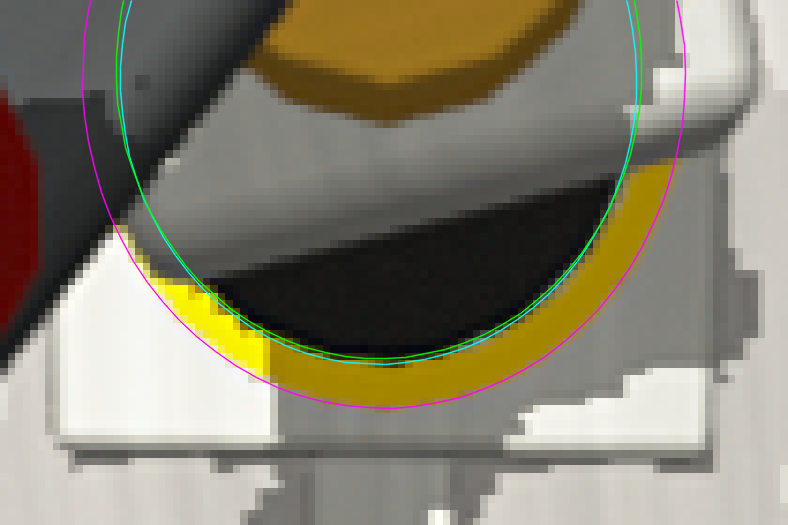

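View pics/z33.png

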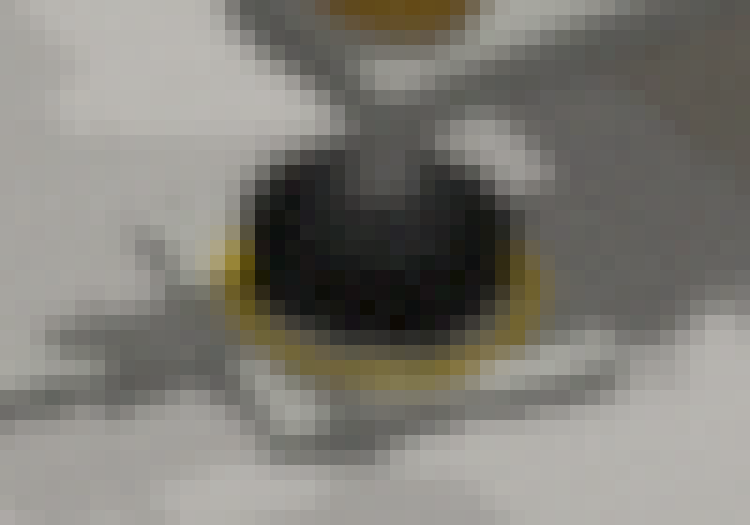

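Emit:
{"api": "arm_command", "payload": {"series": "0 0 0 0 -0.03 -0.01 0.045; 0 0 0 0 -0.04 -0.02 0.045; 0 0 0 0 -0.04 -0.02 0.045; 0 0 0 0 -0.04 -0.02 0.045; 0 0 0 0 -0.02 0 0.045; 0 0 0 0 0 0 0.045"}}

```text
time: 20.45
tool_pos: [0.5391, -0.2052, 0.2582]
ee_rot: [-1.573, -0.015, -0.118]
wrist_force: [0.6, 0.6, 0.2]
width: 0.0449
```

```bash
python3 - <<'E'
from h import *
o=robot.get_obs();print(o['time'],o['tool_pos'],o['wrist_force'])
im,P=snap('scene','s40')
E
```

```text
20.45 [ 0.53905348 -0.20522303  0.2582113 ] [0.59204164 0.64021348 0.22065549]
```

View pics/s40.png

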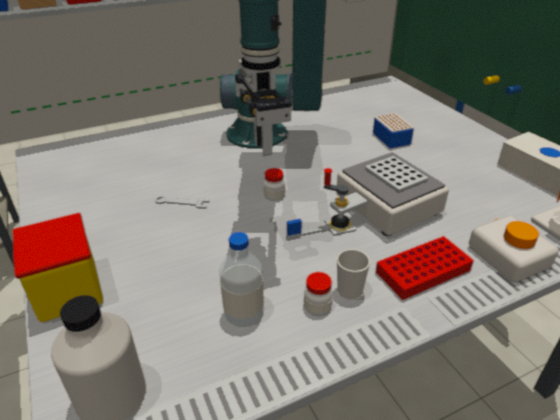

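The scene picture shows the plate flat under the foot at (341,221). The jars, bottle, beaker, rack and spanner are at their original pixels, and the arm is clear of everything.

```bash
python3 -c "
from bench import robot
print(robot.close_job())"
```

```text
the job is handed in; nothing more can be done
None
```

The job is handed in at about 20.5 s. The load plate lies flat under the foot, the crank is turned down until it became heavier, and the gripper has let go and is clear.

- **Plate:** I carried it by the blue tab and set it down while the foot was still clear. The wrist camera put the ring centre within about 1 mm of the sole centre, before and after I let go of the tab.
- **Crank:** I turned it clockwise about 500°. The drag at the handle rose from about 1 N to 5–7 N. I eased back about 8°, went forward about 3° and stopped. The drag there was about 4.5 N while moving, and resistance was felt in both directions. I put the touch point roughly 6° earlier, with a foot load of about 5–9 N. That load is worked out from the drag, not measured directly.
- **Last checks:**
  - The wrist view shows the sole edge meeting the inner edge of the yellow ring all round the visible part, which fits contact.
  - The scene view disagrees a little: at its coarse resolution it would still allow a gap of a few millimetres. My early estimates of the sole height also differed by several millimetres. For contact I relied on the felt force.
  - The other things on the worktop show no visible movement in the last scene picture.

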